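Load the indexing jig and bring the bush under the reaming guide

TASK

Stand the slim bronze bush from the bench in the loading nest of the indexing jig (the empty nest next to the guide arm, on its anticlockwise side seen from above) and let go of it. Then grip the black bar knob and turn it clockwise only, feeling the detent: three clicks and no further, which brings the bush under the guide. The reamer would drag the plate off its detent, so finish still gripping the knob at the third click; leave the other things on the bench alone.

Things in the scene. Friction and masses are not known exactly. Their poses are not given: they have to be found in the camera images.
- slim_bush: The slim bronze bush to load, 26 mm outside, 36 mm tall, loose, 80 g or so, standing upright on the bench at the left. Origin: centre of its underside; z up its axis.
- wide_bush: A wider, shorter bronze bush (34 mm outside, 30 mm tall) that also stands on the bench at the left and is not wanted. Origin: centre of its underside.
- plug_gauge: Plug gauge, a 21 mm thick, 102 mm long round steel bar lying on the bench at the left, not wanted. Origin: under its middle; y along it.
- index_jig: Fixed jig, its yaw within 26 deg either way. Round dark base 300 mm across, 16 mm thick; on it a scalloped light grey metal plate (202 mm across, top 46 mm above the bench) turns about the vertical axis through this origin (centre of the base's underside). Five nests in the plate, 72 deg apart, 76 mm from the axis. A detent housing (top 50 mm) stands at -90 deg, 117 to 151 mm out. Body yaw: its x axis.
- guide_axis (a point): Fixed point on the guide's axis at plate-top height (46 mm), 76 mm from the jig's axis at +18 deg from the jig's x axis. Over it the guide arm: 30 mm wide, from 60 to 140 mm out, underside 73 mm and guide top 95 mm above the bench, on a post. The nest under it and the next one clockwise hold finished bushes that belong to the plate; they just ride along.
- dial_plate: The turning plate with its five nests and knob. Origin on the axis, 24 mm above the bench; z up, x along the knob bar, y towards the loading nest.
- nest (a point): Mouth centre of the empty loading nest, in the plate's top face (46 mm above the bench); turns with the plate. At the start at +90 deg from the jig's x axis, 72 deg anticlockwise of the guide. Blind round nest 28 mm across, 12 mm deep, with a 2.5 mm chamfer; a seated bush stands 24 mm proud. Three clicks clockwise bring it under the guide.
- knob (a point): Black bar knob on the plate's axis, turning the plate directly. This point: in the bar on the axis, 102 mm above the bench; x along the bar. Bar 64 long, 16 thick (y), from 82 to 116 mm high; thin stem below. A click every 24 deg: sprung roller in the rim; turning resists most (about 0.4 Nm) on leaving a click, fades to none half way, then pulls into the next; a stop is where the pull flips to resistance.
There are look-alikes about, which are no part of the job. Leave any yellow look-alike of the slim_bush alone.

How it is judged:
By the outcome, as a careful person would: the job done as asked, in the order asked, and still so for the second after the job is handed in, while the arm keeps its last pose, push and grip.
It also fails if it takes over 58 s, if anything falls off the work surface, if the arm or the gripper's body presses on something with over 40 N, if the wrist force passes 120 N, or if a joint passes its speed limit or range.

ROBOT

A 6-joint arm with a two-finger parallel gripper is mounted at the origin on a cart in front of the work surface, level with it; the furniture and walls round the work are solid. World frame = base frame: x ahead of the robot, y to its left, z up, the work surface at z = 0. Lengths are in m, angles in rad, forces in N, time in s.
With the tool pointing down it reaches from about 0.25 to 0.775 m from the base axis. Payload 4 kg.
Tool frame: the origin (TCP) lies midway between the tips of the shut fingers; the grasp point (between the pads) lies 19 mm behind it; x points along the fingers, y is the direction in which the jaws open and shut, and the axes are right-handed (so a half turn about x gives the same grasp; the last joint's range is limited). The gripper opens to 94 mm and grips with 3 to 60 N. Pads are 16 mm wide; open, the fingers measure 119 mm over their backs; the gripper's body (75 mm by 177 mm) begins 78 mm behind the grasp point.
Start: joints at [-1.352, 0.087, 1.371, -0, 1.684, -0.103], TCP at [0.174, -0.522, 0.206] pointing down, gripper open.
Joint ranges: [-3.1, 3.1], [-0.76, 2.03], [0.27, 2.55], [-1.08, 4.22], [0.17, 2.65], [-2.57, 2.57]. Speed limits (rad/s): [2.79, 2.79, 3.14, 3.14, 3.14, 3.14].

INTERFACE

Orientations are given as a unit quaternion [x, y, z, w].
In Python, from rig import monitor, camera, get_calibration, env gives the robot as it stands.
- The arm moves only by the tool step_arm, never from a script. Its argument "commands" is a list of rows, each a list of 5 numbers: the shift along the tool's x, y, z scaled (see below), then the turn about the tool's x scaled (see below), then the opening, from 0 (shut) to 1 (fully open). A call has 1 to 20 rows; each row shifts and turns the commanded pose from where the row before left it, along the tool's axes as they then stand; what a row does not reach is not made up. The controller multiplies each number of a shift by 1000 mm and each number of a turn by 180 degrees. A row lasts 1/12 s, in which the tool goes at most 41.7 mm and 7.16 degrees, less where a joint would pass 70% of its speed; a pose out of reach is approached as far as the arm can. A call with a number of a shift or a turn outside -1 to 1 is refused whole. A call with a gripper value outside its range is refused whole. The fingers move at their own pace and stop on an object; the grip force is fixed at half the most. Time passes only in rows, so rows that do not move let the fingers close. It gives the time, the measured TCP pose, the force and the opening at its end, in the units of the state.
- monitor.read_state(): the state, without advancing time (a new reading comes with each control period).
- camera(name): name is "scene" or "top"; returns the picture (480x640x3 uint8, red, green, blue); there is no depth.
- get_calibration(name): a dict with "vertical_fov" (degrees; the focal length in pixels is half the picture's height over the tangent of half this angle, whatever the lens; pixels are square), "cx", "cy" (the principal point, pixels), "T" (4x4, takes a point from camera to world coordinates). Camera axes: x right, y down, z forward; pixel columns grow to the right and rows downward; lengths in m; the calibration is good to about 2 mm. A picture is of the moment at which its call begins. get_calibration takes no time and is no camera call.
- env.job_done(): hands the job in, once; it reports no verdict.
The state is a dict: "t": time; "joints": joint angles; "joint_vel": joint speeds; "effort": joint torques, N m; "tool_pos": TCP position; "ee_rot": TCP orientation; "ft_force": force on the tool from outside, world axes, zero at the start; "moment": the same for the moment, N m; "width": finger opening in m.
Only numpy, scipy, OpenCV 4.12 (cv2) and the standard library are available. Lean on these libraries where they do the work, as an engineer would, in place of code of your own. Each camera call takes 0.05 s, during which the arm holds its last target.

## Working session

There is one attempt and no reset: what is moved stays moved. The work goes in short steps, Python scripts to look and compute and a tool call to move; the robot and the scene stay as the last step left them, time stands still between calls to the robot, and variables do not carry over. Pictures are saved under pics/ and viewed, and the job is handed in when it is done.

Besides the shell and the picture viewer there is one more tool, called after "Call:" by a JSON object that holds its "op" and its "data", one argument or row to a line. step_arm: Moves the arm, as the interface text tells. Its arguments: {"type":"object","properties":{"commands":{"type":"array","items":{"type":"array","items":{"type":"number"}}}},"required":["commands"]}

```bash
mkdir -p pics; ls; python3 - <<'E'
from rig import monitor, camera, get_calibration, env
import cv2
for n in ("scene","top"):
    im=camera(n); cv2.imwrite(f"pics/{n}0.png",im[:,:,::-1]); print(n,get_calibration(n))
s=monitor.read_state(); print(s)
E
```

```text
pics
scene {'vertical_fov': 48.0364547392366, 'cx': 313.017377976579, 'cy': 242.5271135258803, 'T': array([[-0.65906484, -0.37813757,  0.65011192, -0.02772748],
       [-0.7519806 ,  0.31684161, -0.57804548,  0.70658296],
       [ 0.01259821, -0.869841  , -0.49317128,  0.51550648],
       [ 0.        ,  0.        ,  0.        ,  1.        ]])}
top {'vertical_fov': 50.54194428757239, 'cx': 327.1590408080282, 'cy': 234.32980444069767, 'T': array([[ 0.02240519, -0.98443136,  0.17433563,  0.38799232],
       [-0.99974825, -0.02185179,  0.0050934 ,  0.18417536],
       [-0.00120456, -0.17440586, -0.98467312,  0.9659286 ],
       [ 0.        ,  0.        ,  0.        ,  1.        ]])}
{'t': 0.1, 'joints': array([-1.35210750e+00,  8.78780932e-02,  1.37205508e+00, -8.45250560e-06,
        1.68360580e+00, -1.03116263e-01]), 'joint_vel': array([ 0.00048957, -0.00125755, -0.00482903, -0.00114289,  0.0001143 ,
       -0.00047492]), 'effort': array([ 2.00540329e-03, -3.41253269e+01, -3.03300512e+01,  7.20072258e-02,
        3.04443925e-02, -9.87595422e-05]), 'tool_pos': array([ 0.17383318, -0.52129967,  0.20444724]), 'ee_rot': array([-0.69793016, -0.1139714 ,  0.69801558, -0.11259779]), 'ft_force': array([ 0.27363003,  0.41761729, -0.06652698]), 'moment': array([-0.00575717, -0.01823635,  0.00773424]), 'width': 0.09387093110048426}
```

View pics/scene0.png

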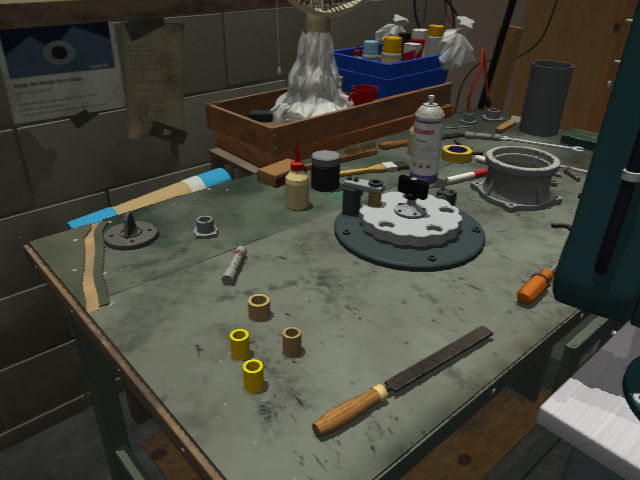

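View pics/top0.png

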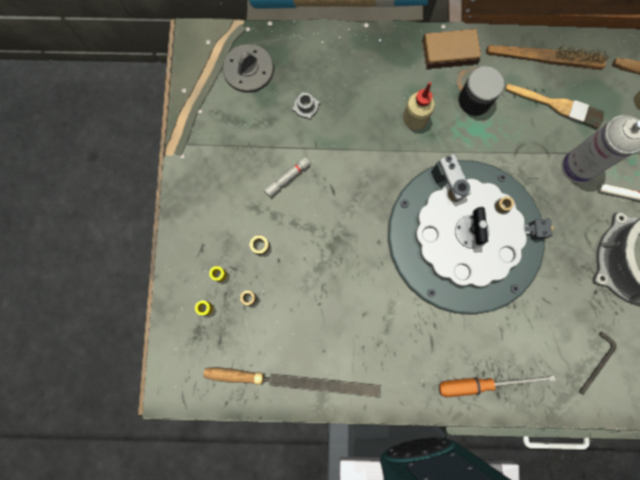

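The top view shows the bushes at the left: wide bronze (259,244), slim bronze (248,298), and two yellow look-alikes (217,273) and (203,308). The jig is at about (468,232) with its arm at the upper left. I'll enlarge both areas.

```bash
python3 - <<'E'
import cv2
t=cv2.imread("pics/top0.png"); s=cv2.imread("pics/scene0.png")
f=lambda im,x,y,w,h,k,n: cv2.imwrite("pics/"+n,cv2.resize(im[y:y+h,x:x+w],None,fx=k,fy=k,interpolation=cv2.INTER_CUBIC))
f(t,380,145,190,170,3.5 if 0 else 3.5,"c_topjig.png")
f(t,185,220,100,110,5,"c_topbush.png")
f(s,325,165,170,110,4.5,"c_scjig.png")
f(s,220,280,100,120,5,"c_scbush.png")
E
```

```text
(no output)
```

View pics/c_topjig.png

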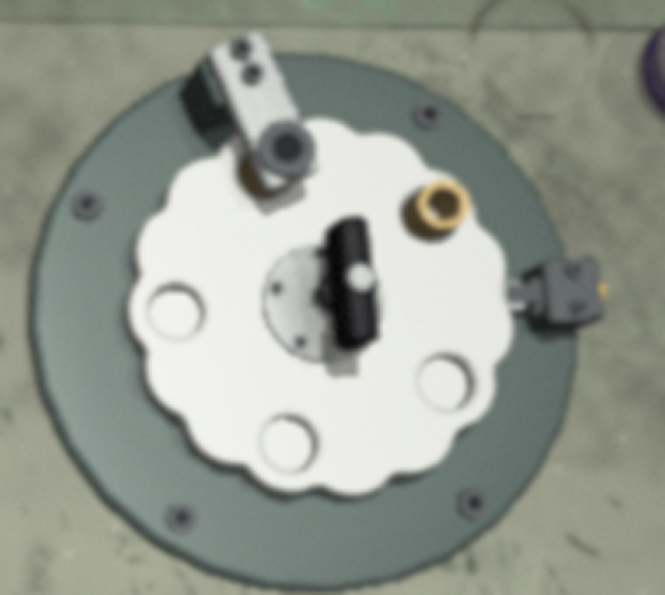

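View pics/c_topbush.png

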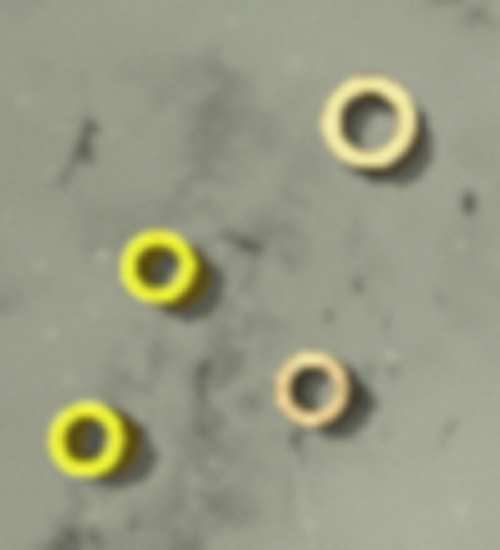

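View pics/c_scjig.png

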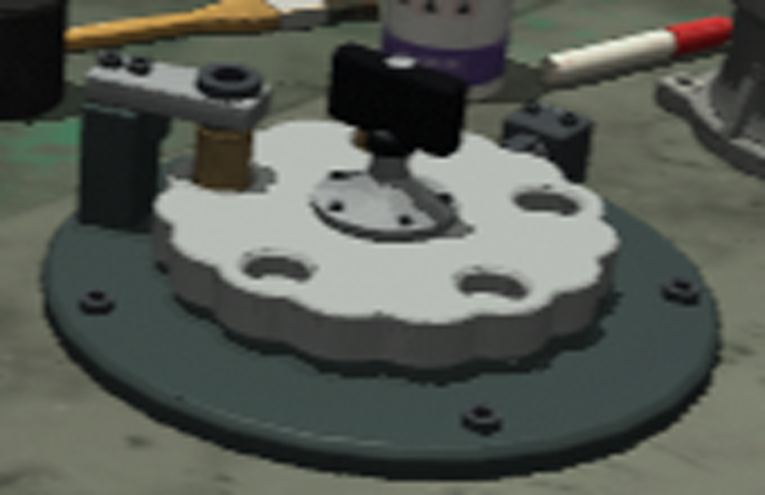

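View pics/c_scbush.png

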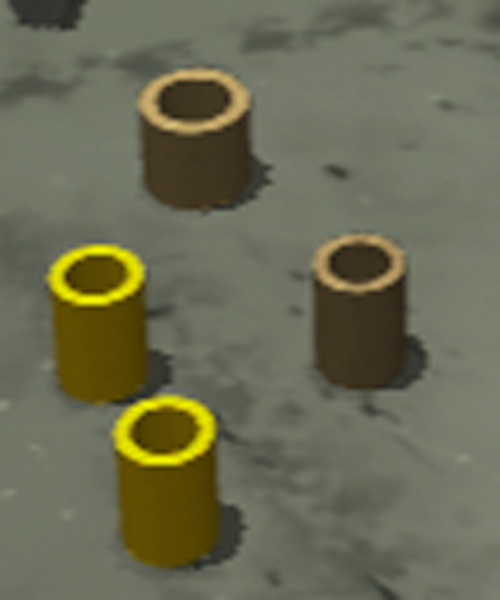

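Candidates for the slim bush:
- Bronze (247.8,297.6) in top and (292,333) in scene: narrow and tall, bronze. It fits.
- Bronze (259,244): wider and shorter, so it's the wide bush.
- Yellow (217,273) and (203,308): look-alikes to leave alone.

The loading nest is the empty one anticlockwise of the guide, at top (430,234) and scene (387,224).

```bash
cat > h.py <<'E'
import numpy as np
from rig import get_calibration, monitor
from scipy.spatial.transform import Rotation as R
def ray(n,u,v):
    c=get_calibration(n); f=240/np.tan(np.radians(c['vertical_fov']/2))
    d=np.array([(u-c['cx'])/f,(v-c['cy'])/f,1]); T=c['T']; return T[:3,3],T[:3,:3]@d
def atz(n,u,v,z):
    o,d=ray(n,u,v); return o+d*(z-o[2])/d[2]
def tri(pt,ps):
    A=[];b=[]
    for n,p in (("top",pt),("scene",ps)):
        o,d=ray(n,*p); d=d/np.linalg.norm(d); P=np.eye(3)-np.outer(d,d); A.append(P);b.append(P@o)
    return np.linalg.lstsq(np.vstack(A),np.hstack(b),rcond=None)[0]
def proj(n,p):
    c=get_calibration(n); f=240/np.tan(np.radians(c['vertical_fov']/2))
    q=c['T'][:3,:3].T@(np.array(p)-c['T'][:3,3]); return np.array([q[0]/q[2]*f+c['cx'],q[1]/q[2]*f+c['cy']])
E
python3 - <<'E'
from h import *
np.set_printoptions(precision=4,suppress=True)
T=lambda x,y:(380+x/3.5,145+y/3.5)
S=lambda x,y:(325+x/4.5,165+y/4.5)
b=tri((185+314/5,220+388/5),(220+360/5,280+263/5)); print("bush top",b, atz("top",247.8,297.6,.036),atz("scene",292,332.6,.036))
for n,z,t,s in (("nestL",.046,T(175,313),S(279,266)),("nest2",.046,T(287,443),S(492,283)),("nest3",.046,T(446,382),S(549,202)),("guide",.095,T(287,148),S(230,80)),("knobtop",.118,T(360,279),S(400,62))):
    print(n,tri(t,s),atz("top",*t,z),atz("scene",*s,z))
for nm,t in (("k1",T(349,222)),("k2",T(356,342))): print(nm,atz("top",*t,.116))
print("tri yellow",atz("top",217,273,.036),atz("top",203,308,.036),atz("top",259,244,.03))
# screws on base for yaw
for t in ((86,206),(427,114),(470,502),(180,517)): print(atz("top",*T(*t),.019))
s=monitor.read_state(); print(R.from_quat(s['ee_rot']).as_matrix())
E
```

```text
bush top [0.4336 0.3318 0.0332] [0.4327 0.3306 0.036 ] [0.4319 0.3347 0.036 ]
nestL [0.5557 0.0002 0.0446] [0.5549 0.     0.046 ] [0.5545 0.0027 0.046 ]
nest2 [ 0.4885 -0.057   0.0444] [ 0.4877 -0.0571  0.046 ] [ 0.4873 -0.054   0.046 ]
nest3 [ 0.5223 -0.1416  0.0428] [ 0.5215 -0.1407  0.046 ] [ 0.5188 -0.1354  0.046 ]
guide [ 0.6338 -0.0488  0.09  ] [ 0.6319 -0.0478  0.095 ] [ 0.6265 -0.0396  0.095 ]
knobtop [ 0.5621 -0.0759  0.1146] [ 0.5606 -0.0755  0.118 ] [ 0.5579 -0.0686  0.118 ]
k1 [ 0.5893 -0.0716  0.116 ]
k2 [ 0.5299 -0.0732  0.116 ]
tri yellow [0.4762 0.3893 0.036 ] [0.4121 0.4108 0.036 ] [0.5326 0.3156 0.03  ]
[0.6181 0.0425 0.019 ]
[ 0.6743 -0.1456  0.019 ]
[ 0.4614 -0.1604  0.019 ]
[ 0.4501 -0.0066  0.019 ]
[[-0.0004  0.3163 -0.9487]
 [ 0.0019 -0.9487 -0.3163]
 [-1.     -0.0019 -0.0002]]
```

```bash
python3 - <<'E'
from h import *
from scipy.optimize import least_squares
np.set_printoptions(precision=4,suppress=True)
T=lambda x,y:(380+x/3.5,145+y/3.5)
S=lambda x,y:(325+x/4.5,165+y/4.5)
obs=[(.076,90,.046,T(175,313),S(279,266)),(.076,162,.046,T(287,443),S(492,283)),(.076,234,.046,T(446,382),S(549,202)),(.076,18,.095,T(287,148),S(230,80))]
def model(p,r,a,z):
    a=np.radians(a)+p[2]; return [p[0]+r*np.cos(a),p[1]+r*np.sin(a),z]
for cams in (("top",),("scene",),("top","scene")):
    def f(p):
        e=[]
        for r,a,z,t,s in obs:
            m=model(p,r,a,z)
            for n,o in (("top",t),("scene",s)):
                if n in cams: e+=list(proj(n,m)-o)
        return e
    r=least_squares(f,[.56,-.073,0]); print(cams,r.x[:2],np.degrees(r.x[2]),np.round(r.fun,1)); p=r.x
    print(" nest",model(p,.076,90,.046))
E
```

```text
('top',) [ 0.5613 -0.0759] 4.1217746620789475 [ 0.1 -0.5  0.3  0.1 -0.1  0.2 -0.3  0.1]
 nest [np.float64(0.5557877282698227), np.float64(-0.00010349264343215148), 0.046]
('scene',) [ 0.5594 -0.0715] 4.19519224340365 [-0.3  0.4  0.5  0.4 -0.  -0.2 -0.1 -0.9]
 nest [np.float64(0.5538577956338071), np.float64(0.004325094030262239), 0.046]
('top', 'scene') [ 0.5613 -0.075 ] 4.12171632911992 [-0.4 -0.5  0.2 -0.6 -0.2  0.1  0.8 -0.5 -0.6  0.2  0.3 -1.  -0.8  0.1
  0.4 -1.7]
 nest [np.float64(0.5558147767103313), np.float64(0.0007760373174120622), 0.046]
```

Measurements agree with the text: jig axis ≈ (0.561,-0.074), yaw ≈ 4.1°, nest ≈ (0.556,0.001), bush ≈ (0.433,0.332). I'll turn the tool to yaw 94° first, so the jaws lie across the knob bar and radial at the nest.

Call:
{"op": "step_arm", "data": {
  "commands": [
    [0,0,0,-0.0383,0.5],
    [0,0,0,-0.0383,0.5],
    [0,0,0,-0.0383,0.5],
    [0,0,0,-0.0383,0.5],
    [0,0,0,-0.0383,0.5],
    [0,0,0,-0.0383,0.5],
    [0,0,0,-0.0383,0.5],
    [0,0,0,-0.0383,0.5],
    [0,0,0,-0.0383,0.5],
    [0,0,0,-0.0383,0.5],
    [0,0,0,-0.0383,0.5],
    [0,0,0,-0.0383,0.5],
    [0,0,0,-0.0383,0.5],
    [0,0,0,-0.0383,0.5],
    [0,0,0,-0.0383,0.5],
    [0,0,0,-0.0383,0.5],
    [0,0,0,-0.0383,0.5],
    [0,0,0,-0.0383,0.5],
    [0,0,0,-0.0383,0.5],
    [0,0,0,-0.0383,0.5]
  ]
}}

```text
t: 1.77
tool_pos: [0.1739, -0.5214, 0.2048]
ee_rot: [0.143, 0.693, -0.143, 0.692]
ft_force: [-0.4, -0.2, 1.2]
width: 0.0473
```

Call:
{"op": "step_arm", "data": {
  "commands": [
    [0,0,0,-0.0383,0.5],
    [0,0,0,-0.0383,0.5],
    [0,0,0,-0.0383,0.5],
    [0,0,0,-0.0383,0.5],
    [0,0,0,0,0.5]
  ]
}}

```text
t: 2.18
tool_pos: [0.2828, -0.4758, 0.1973]
ee_rot: [0.022, 0.732, -0.047, 0.679]
ft_force: [-0.1, -1.1, -0.7]
width: 0.0469
```

```bash
cat >> h.py <<'E'
def st(target=None):
    s=monitor.read_state(); M=R.from_quat(s['ee_rot']).as_matrix()
    print("t %.2f"%s['t'],"pos",s['tool_pos'].round(4),"psi %.2f"%np.degrees(np.arctan2(M[1,1],M[0,1])),"down",M[:,0].round(3),"F",s['ft_force'].round(1),"Mz %.2f"%s['moment'][2],"w %.4f"%s['width'],"j",s['joints'].round(3))
    if target is not None: print("tool shift",(M.T@(np.array(target)-s['tool_pos'])).round(4))
E
python3 -c "
from h import *
st([.42,-.15,.2])"
```

```text
t 2.18 pos [ 0.2828 -0.4758  0.1973] psi 84.49 down [-0.077 -0.032 -0.997] F [-0.1 -1.1 -0.7] Mz 0.02 w 0.0469 j [-1.084  0.108  1.367 -0.083  1.675 -2.566]
tool shift [-0.0236  0.3371  0.1038]
```

Joint 6 hit the end of its range because joint 1 is swung far right; the arm is unharmed. Moving left will free it.

Call:
{"op": "step_arm", "data": {
  "commands": [
    [0,0.03,0.01,0,0.5],
    [0,0.03,0.01,0,0.5],
    [0,0.03,0.01,0,0.5],
    [0,0.03,0.01,0,0.5],
    [0,0.03,0.01,0,0.5],
    [0,0.03,0.01,0,0.5],
    [0,0,0,0,0.5]
  ]
}}

```text
t: 2.77
tool_pos: [0.3573, -0.3029, 0.186]
ee_rot: [0.024, 0.733, -0.049, 0.678]
ft_force: [0.2, -0.5, 0.4]
width: 0.0471
```

```bash
python3 -c "
from h import *
st([.42,-.15,.2])"
```

```text
t 2.77 pos [ 0.3573 -0.3029  0.186 ] psi 84.20 down [-0.078 -0.032 -0.996] F [ 0.2 -0.5  0.4] Mz -0.00 w 0.0471 j [-0.766 -0.058  1.559 -0.078  1.675 -2.241]
tool shift [-0.0237  0.1578  0.0452]
```

The overrun left the commanded tool axis tilted 4.8°, towards 202°. The cause is the joint-6 limit at that azimuth, and the opposite limit at the same azimuth should tilt it back. I'll go there and undo it before touching anything.

Call:
{"op": "step_arm", "data": {
  "commands": [
    [0,0,0,0.0395,0.5],
    [0,0,0,0.0395,0.5],
    [0,0,0,0.0395,0.5],
    [0,0,0,0.0395,0.5],
    [0,0,0,0.0395,0.5],
    [0,0,0,0.0395,0.5],
    [0,0,0,0.0395,0.5],
    [0,0,0,0.0395,0.5],
    [0,0,0,0.0395,0.5],
    [0,0,0,0.0395,0.5],
    [0,0,0,0.0395,0.5],
    [0,0,0,0.0395,0.5],
    [0,0,0,0.0395,0.5],
    [0,0,0,0.0395,0.5],
    [0,0,0,0.0395,0.5],
    [0,0,0,0.0395,0.5],
    [0,0,0,0.0395,0.5],
    [0,0,0,0.0395,0.5],
    [0,0,0,0.0395,0.5],
    [0,0,0,0.0395,0.5]
  ]
}}

```text
t: 4.43
tool_pos: [0.3554, -0.3079, 0.1862]
ee_rot: [-0.65, -0.186, 0.711, -0.194]
ft_force: [0.6, -0.3, 0.4]
width: 0.0472
```

```bash
python3 -c "
from h import *
st([.19,-.515,.2])"
```

```text
t 4.43 pos [ 0.3554 -0.3079  0.1862] psi -58.81 down [-0.08  -0.035 -0.996] F [ 0.6 -0.3  0.4] Mz -0.06 w 0.0472 j [-0.774 -0.055  1.556 -0.081  1.674  0.245]
tool shift [0.0066 0.0913 0.2491]
```

Call:
{"op": "step_arm", "data": {
  "commands": [
    [0,0.013,0.0356,0,0.5],
    [0,0.013,0.0356,0,0.5],
    [0,0.013,0.0356,0,0.5],
    [0,0.013,0.0356,0,0.5],
    [0,0.013,0.0356,0,0.5],
    [0,0.013,0.0356,0,0.5],
    [0,0.013,0.0356,0,0.5],
    [0,0,0,0.0395,0.5],
    [0,0,0,0.0395,0.5],
    [0,0,0,0.0395,0.5],
    [0,0,0,0.0395,0.5],
    [0,0,0,0.0395,0.5],
    [0,0,0,0.0395,0.5],
    [0,0,0,0.0395,0.5],
    [0,0,0,0.0395,0.5],
    [0,0,0,0.0395,0.5],
    [0,0,0,0.0395,0.5],
    [0,0,0,0.0395,0.5],
    [0,0,0,0.0395,0.5],
    [0,0,0,0.0395,0.5]
  ]
}}

```text
t: 6.1
tool_pos: [0.1914, -0.5154, 0.2063]
ee_rot: [-0.59, 0.384, 0.626, 0.335]
ft_force: [0.2, -0.0, 0.7]
width: 0.0467
```

Call:
{"op": "step_arm", "data": {
  "commands": [
    [0,0,0,0.0395,0.5],
    [0,0,0,0.0395,0.5],
    [0,0,0,0.0395,0.5],
    [0,0,0,0.0395,0.5],
    [0,0,0,0.0395,0.5],
    [0,0,0,0.0395,0.5],
    [0,0,0,0.0395,0.5],
    [0,0,0,0.0395,0.5]
  ]
}}

```text
t: 6.77
tool_pos: [0.1914, -0.5154, 0.2063]
ee_rot: [-0.359, 0.636, 0.368, 0.576]
ft_force: [0.1, -0.1, 0.4]
width: 0.0469
```

```bash
python3 -c "
from h import *
st([.19,-.515,.2])"
```

```text
t 6.77 pos [ 0.1914 -0.5154  0.2063] psi 151.80 down [-0.08  -0.034 -0.996] F [ 0.1 -0.1  0.4] Mz 0.04 w 0.0469 j [-1.263  0.085  1.374 -0.087  1.674  2.359]
tool shift [0.0063 0.001  0.0001]
```

Joint 6 is at 2.36, near its limit of 2.57. I'll step past it slowly and watch the tilt.

Call:
{"op": "step_arm", "data": {
  "commands": [
    [0,0,0,0.0395,0.5],
    [0,0,0,0.0395,0.5],
    [0,0,0,0.0395,0.5]
  ]
}}

```text
t: 7.02
tool_pos: [0.1537, -0.5243, 0.2084]
ee_rot: [-0.273, 0.671, 0.268, 0.635]
ft_force: [-0.7, 0.4, 0.3]
width: 0.0468
```

```bash
python3 -c "
from h import *
st([.19,-.515,.2])"
```

```text
t 7.02 pos [ 0.1537 -0.5243  0.2084] psi 134.99 down [-0.044 -0.026 -0.999] F [-0.7  0.4  0.3] Mz -0.02 w 0.0468 j [-1.358  0.069  1.385 -0.049  1.671  2.564]
tool shift [ 0.0065 -0.0192  0.0326]
```

Call:
{"op": "step_arm", "data": {
  "commands": [
    [0,0,0,0.0395,0.5],
    [0,0,0,0,0.5]
  ]
}}

```text
t: 7.18
tool_pos: [0.1124, -0.5303, 0.21]
ee_rot: [-0.246, 0.676, 0.236, 0.653]
ft_force: [0.2, 0.5, -0.2]
width: 0.0469
```

```bash
python3 -c "
from h import *
st([.19,-.515,.2])"
```

```text
t 7.18 pos [ 0.1124 -0.5303  0.21  ] psi 129.85 down [-0.025 -0.025 -0.999] F [ 0.2  0.5 -0.2] Mz 0.01 w 0.0469 j [-1.449  0.054  1.398 -0.028  1.668  2.565]
tool shift [ 0.0077 -0.038   0.0697]
```

Call:
{"op": "step_arm", "data": {
  "commands": [
    [0,0,0,-0.0395,0.5],
    [0,0,0,-0.0395,0.5],
    [0,0,0,-0.0395,0.5],
    [0,0,0,-0.0395,0.5],
    [0,0,0,-0.0395,0.5],
    [0,0,0,-0.0395,0.5],
    [0,0,0,-0.0395,0.5],
    [0,0,0,-0.0395,0.5],
    [0,-0.037,0.0168,0,0.5],
    [0,-0.037,0.0168,0,0.5],
    [0,-0.037,0.0168,0,0.5],
    [0,-0.037,0.0168,0,0.5],
    [0,-0.037,0.0168,0,0.5],
    [0,-0.037,0.0168,0,0.5],
    [0,-0.037,0.0168,0,0.5],
    [0,-0.037,0.0168,0,0.5],
    [0,0,0,0.0395,0.5],
    [0,0,0,0.0395,0.5],
    [0,0,0,0.0395,0.5],
    [0,0,0,0,0.5]
  ]
}}

```text
t: 8.85
tool_pos: [0.3954, -0.3583, 0.1996]
ee_rot: [-0.438, 0.568, 0.434, 0.545]
ft_force: [-0.5, -0.3, 0.4]
width: 0.0469
```

```bash
python3 -c "
from h import *
st()"
```

```text
t 8.85 pos [ 0.3954 -0.3583  0.1996] psi 166.09 down [-0.022 -0.025 -0.999] F [-0.5 -0.3  0.4] Mz -0.00 w 0.0469 j [-0.821  0.052  1.42  -0.033  1.666  2.56 ]
```

Call:
{"op": "step_arm", "data": {
  "commands": [
    [0,0,0,0.0395,0.5],
    [0,0,0,0.02,0.5],
    [0,0,0,0,0.5]
  ]
}}

```text
t: 9.1
tool_pos: [0.3549, -0.3897, 0.1999]
ee_rot: [-0.403, 0.581, 0.398, 0.584]
ft_force: [0.0, 0.2, -0.7]
width: 0.0471
```

```bash
python3 -c "
from h import *
st()"
```

```text
t 9.10 pos [ 0.3549 -0.3897  0.1999] psi 159.03 down [ 0.008 -0.003 -1.   ] F [ 0.   0.2 -0.7] Mz -0.02 w 0.0471 j [-0.943  0.031  1.44   0.005  1.663  2.565]
```

The tilt is down to 0.5°. Now turning and travelling to above the slim bush.

Call:
{"op": "step_arm", "data": {
  "commands": [
    [0,0,0,-0.0395,0.5],
    [0,0,0,-0.0395,0.5],
    [0,0,0,-0.0395,0.5],
    [0,0,0,-0.0395,0.5],
    [0,0,0,-0.0395,0.5],
    [0,0,0,-0.0395,0.5],
    [0,0,0,-0.0395,0.5],
    [0,0,0,-0.0395,0.5],
    [0,0,0,-0.0395,0.5],
    [0,0,0,-0.0395,0.5],
    [0,0,0,-0.0395,0.5],
    [0,0,0,-0.0395,0.5],
    [0,0,0,-0.0395,0.5],
    [0,0,0,-0.0395,0.5],
    [0,0,0,-0.0395,0.5],
    [0,0,0,-0.0395,0.5],
    [0,0,0,-0.0395,0.5],
    [0,0,0,-0.0395,0.5],
    [0,0,0,-0.0395,0.5],
    [0,0,0,-0.0395,0.5]
  ]
}}

```text
t: 10.77
tool_pos: [0.3578, -0.3874, 0.2001]
ee_rot: [0.683, 0.193, -0.677, 0.196]
ft_force: [1.1, -0.2, 0.6]
width: 0.0469
```

```bash
python3 -c "
from h import *
st([.433,.332,.2])"
```

```text
t 10.77 pos [ 0.3578 -0.3874  0.2001] psi -58.08 down [ 0.01  -0.002 -1.   ] F [ 1.1 -0.2  0.6] Mz -0.07 w 0.0469 j [-0.937  0.032  1.44   0.007  1.663  0.077]
tool shift [-5.000e-04 -5.709e-01 -4.442e-01]
```

Call:
{"op": "step_arm", "data": {
  "commands": [
    [0,-0.0317,-0.0247,0,0.5],
    [0,-0.0317,-0.0247,0,0.5],
    [0,-0.0317,-0.0247,0,0.5],
    [0,-0.0317,-0.0247,0,0.5],
    [0,-0.0317,-0.0247,0,0.5],
    [0,-0.0317,-0.0247,0,0.5],
    [0,-0.0317,-0.0247,0,0.5],
    [0,-0.0317,-0.0247,0,0.5],
    [0,-0.0317,-0.0247,0,0.5],
    [0,-0.0317,-0.0247,0,0.5],
    [0,-0.0317,-0.0247,0,0.5],
    [0,-0.0317,-0.0247,0,0.5],
    [0,-0.0317,-0.0247,0,0.5],
    [0,-0.0317,-0.0247,0,0.5],
    [0,-0.0317,-0.0247,0,0.5],
    [0,-0.0317,-0.0247,0,0.5],
    [0,-0.0317,-0.0247,0,0.5],
    [0,-0.0317,-0.0247,0,0.5]
  ]
}}

```text
t: 12.27
tool_pos: [0.438, 0.3337, 0.1994]
ee_rot: [0.684, 0.191, -0.677, 0.194]
ft_force: [0.0, -1.0, 0.2]
width: 0.0472
```

Call:
{"op": "step_arm", "data": {
  "commands": [
    [0,0,0,-0.0395,0.5],
    [0,0,0,-0.0395,0.5],
    [0,0,0,-0.0395,0.5],
    [0,0,0,-0.0395,0.5],
    [0,0,0,-0.0395,0.5],
    [0,0,0,-0.0395,0.5],
    [0,0,0,-0.0395,0.5],
    [0,0,0,-0.0395,0.5],
    [0,0,0,-0.0395,0.5],
    [0,0,0,-0.0395,0.5],
    [0,0,0,-0.0395,0.5],
    [0,0,0,-0.0395,0.5],
    [0,0,0,-0.0395,0.5],
    [0,0,0,-0.0395,0.5],
    [0,0,0,-0.0395,0.5],
    [0,0,0,-0.0395,0.5],
    [0,0,0,-0.0395,0.5],
    [0,0,0,-0.0395,0.5],
    [0,0,0,-0.0395,0.5],
    [0,0,0,-0.0395,0.5]
  ]
}}

```text
t: 13.93
tool_pos: [0.4382, 0.3315, 0.1993]
ee_rot: [0.036, 0.703, -0.037, 0.709]
ft_force: [0.7, -0.7, -0.7]
width: 0.0467
```

```bash
python3 -c "
from h import *
st([.433,.332,.08])"
```

```text
t 13.93 pos [0.4382 0.3315 0.1993] psi 84.12 down [ 0.009 -0.002 -1.   ] F [ 0.7 -0.7 -0.7] Mz 0.04 w 0.0467 j [ 0.549  0.083  1.388 -0.007  1.664 -0.92 ]
tool shift [ 1.192e-01  1.000e-04 -6.400e-03]
```

Call:
{"op": "step_arm", "data": {
  "commands": [
    [0,0,0,-0.0275,0.5],
    [0,0,0,-0.0275,0.5],
    [0.035,0,-0.0015,0,0.5],
    [0.035,0,-0.0015,0,0.5],
    [0.035,0,-0.0015,0,0.5],
    [0.02,0,0,0,0.5],
    [0,0,0,0,0.5]
  ]
}}

```text
t: 14.52
tool_pos: [0.4312, 0.3286, 0.0682]
ee_rot: [-0.026, 0.707, 0.02, 0.706]
ft_force: [-0.1, -0.0, -0.6]
width: 0.0468
```

```bash
python3 - <<'E'
from h import *
from rig import camera
import cv2
st([.433,.332,.016])
ims=[camera("top")[210:340,175:315],camera("scene")[260:400,210:350]]
ims=[cv2.resize(i,(400,400),interpolation=cv2.INTER_CUBIC)[:,:,::-1] for i in ims]
cv2.imwrite("pics/pre.png",np.hstack(ims))
E
```

```text
t 14.52 pos [0.4312 0.3286 0.0682] psi 93.66 down [-0.001 -0.008 -1.   ] F [-0.1 -0.  -0.6] Mz 0.01 w 0.0468 j [ 0.551  0.142  1.587 -0.007  1.417 -1.083]
tool shift [0.0521 0.0037 0.0021]
```

View pics/pre.png

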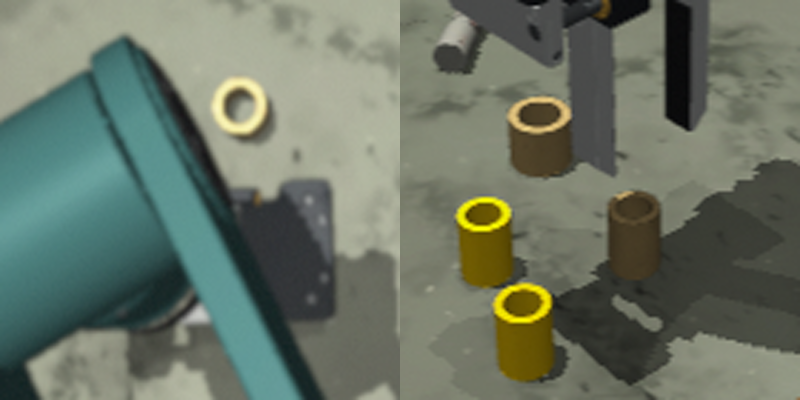

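The fingers straddle the slim bush in the scene view: tips about (610,170) and (688,125), bush (633,235). Descending and gripping.

Call:
{"op": "step_arm", "data": {
  "commands": [
    [0,0.0037,0.002,0,0.5],
    [0.018,0,0,0,0.5],
    [0.018,0,0,0,0.5],
    [0.016,0,0,0,0.5],
    [0,0,0,0,0.5],
    [0,0,0,0,0],
    [0,0,0,0,0],
    [0,0,0,0,0],
    [0,0,0,0,0],
    [0,0,0,0,0],
    [0,0,0,0,0]
  ]
}}

```text
t: 15.53
tool_pos: [0.4385, 0.3353, 0.0245]
ee_rot: [-0.023, 0.702, 0.022, 0.711]
ft_force: [0.9, -0.2, 6.4]
width: 0.0253
```

```bash
python3 - <<'E'
from h import *
from rig import camera
import cv2
st([.5558,.001,.2])
ims=[camera("top")[210:340,175:315],camera("scene")[260:400,210:350]]
ims=[cv2.resize(i,(400,400),interpolation=cv2.INTER_CUBIC)[:,:,::-1] for i in ims]
cv2.imwrite("pics/grip.png",np.hstack(ims))
E
```

```text
t 15.53 pos [0.4385 0.3353 0.0245] psi 93.63 down [ 0.013 -0.    -1.   ] F [ 0.9 -0.2  6.4] Mz -0.03 w 0.0253 j [ 0.555  0.19   1.625 -0.007  1.316 -1.078]
tool shift [-0.1739 -0.3413  0.0981]
```

View pics/grip.png

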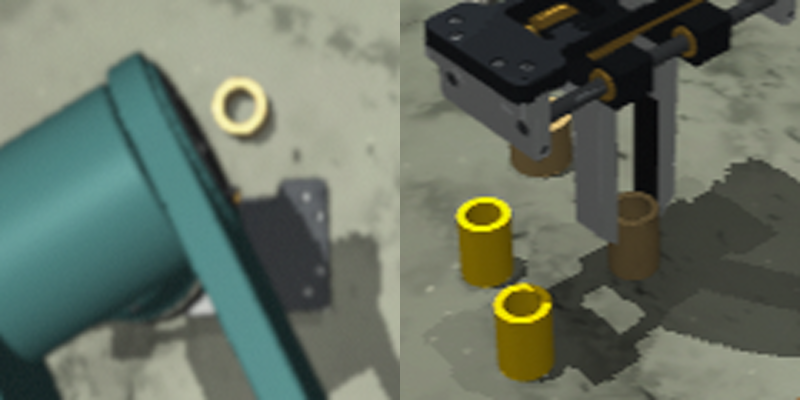

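Call:
{"op": "step_arm", "data": {
  "commands": [
    [0,0,0,0,0]
  ]
}}

```text
t: 15.72
tool_pos: [0.4385, 0.3353, 0.0245]
ee_rot: [-0.023, 0.702, 0.022, 0.711]
ft_force: [-0.1, -1.3, 5.8]
width: 0.0249
```

```bash
python3 - <<'E'
from h import *
st(); s=monitor.read_state(); print(s['effort'].round(1),s['moment'].round(2))
E
```

```text
t 15.72 pos [0.4385 0.3353 0.0245] psi 93.63 down [ 0.013 -0.    -1.   ] F [-0.1 -1.3  5.8] Mz 0.05 w 0.0249 j [ 0.555  0.19   1.625 -0.007  1.316 -1.078]
[  0.3 -32.3 -24.7   0.1  -0.    0. ] [ 0.01 -0.12  0.05]
```

The grip reads 25 mm, so it's on the bush, but the TCP stopped 8 mm high with about 6 N on it. I'll lift and check.

Call:
{"op": "step_arm", "data": {
  "commands": [
    [-0.02,0,0,0,0],
    [-0.03,0,0,0,0],
    [-0.03,0,0,0,0],
    [0,0,0,0,0],
    [0,0,0,0,0]
  ]
}}

```text
t: 16.13
tool_pos: [0.4375, 0.3355, 0.1045]
ee_rot: [-0.022, 0.702, 0.022, 0.712]
ft_force: [-0.0, 0.4, -1.5]
width: 0.0249
```

```bash
python3 - <<'E'
from h import *
from rig import camera
import cv2
st([.5558,.001,.12])
s=monitor.read_state(); print(s['effort'].round(1),s['moment'].round(2))
ims=[camera("top")[210:340,175:315],camera("scene")[220:360,210:350]]
ims=[cv2.resize(i,(400,400),interpolation=cv2.INTER_CUBIC)[:,:,::-1] for i in ims]
cv2.imwrite("pics/lift.png",np.hstack(ims))
E
```

```text
t 16.13 pos [0.4375 0.3355 0.1045] psi 93.64 down [ 0.013  0.    -1.   ] F [-0.   0.4 -1.5] Mz -0.03 w 0.0249 j [ 0.556  0.123  1.533 -0.007  1.474 -1.078]
tool shift [-0.014  -0.3414  0.097 ]
[  0.  -36.3 -30.9  -0.    0.    0. ] [ 0.09 -0.12 -0.03]
```

View pics/lift.png

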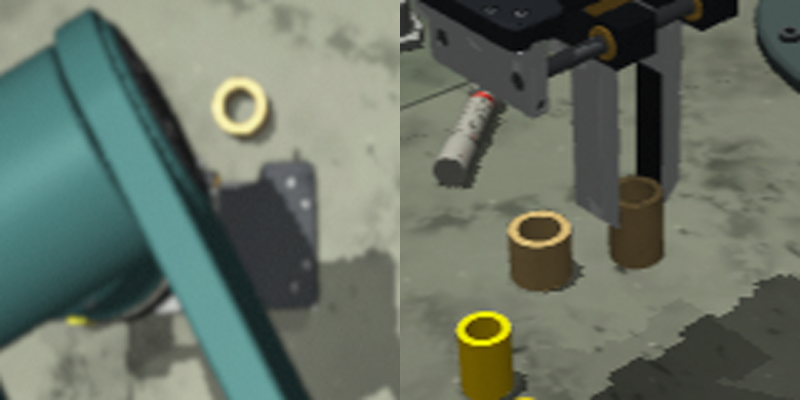

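```bash
python3 - <<'E'
from h import *
p=np.array([.4375,.3355,.1045])
for z in (.116,.08): print(proj("scene",[p[0],p[1],z]))
print(atz("scene",293,284.8,.116),atz("scene",293,285.8,.116))
import cv2
im=cv2.imread("pics/lift.png")
from rig import camera
c=camera("scene")[255:325,265:335][:,:,::-1]
cv2.imwrite("pics/lift2.png",cv2.resize(c,(700,700)[:2] if 0 else (600,600),interpolation=cv2.INTER_CUBIC))
E
```

```text
[288.42491801 283.2714026 ]
[288.68778753 305.33152873]
[0.43080121 0.33315746 0.116     ] [0.42898935 0.33464473 0.116     ]
```

View pics/lift2.png

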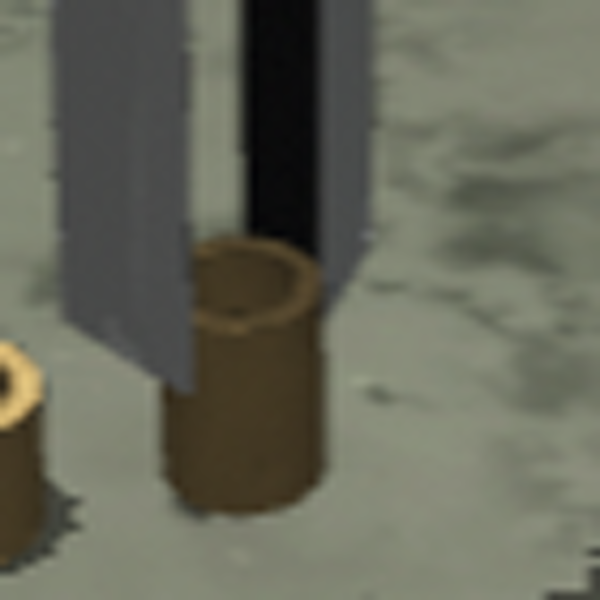

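```bash
python3 - <<'E'
from h import *
for z in (.106,.110,.113,.116): print(z,atz("scene",293,288.1,z),atz("scene",293,309.6,z-.036))
print(proj("scene",[.4328,.334,.036]),proj("scene",[.4328,.334,.116]))
E
```

```text
0.106 [0.43618992 0.32880821 0.106     ] [0.43668879 0.32866546 0.07      ]
0.11 [0.43165844 0.33249826 0.11      ] [0.43251901 0.3320586  0.074     ]
0.113 [0.42825983 0.33526579 0.113     ] [0.42939167 0.33460347 0.077     ]
0.116 [0.42486122 0.33803333 0.116     ] [0.42626434 0.33714833 0.08      ]
[291.95169614 332.07282867] [291.54666047 284.38184302]
```

Explanation: the reading I planned the descent from was a transient, taken before the arm settled. So the hold is about 5 mm off-centre on the pads and shallow. I'll set the bush down and regrip it centred and deeper.

Call:
{"op": "step_arm", "data": {
  "commands": [
    [0.03,0,0,0,0],
    [0.03,0,0,0,0],
    [0.015,0,0,0,0],
    [0.004,0,0,0,0],
    [0,0,0,0,0],
    [0,0,0,0,0],
    [0,0,0,0,0.45],
    [0,0,0,0,0.45],
    [0,0,0,0,0.45],
    [0.004,0,-0.005,0,0.45],
    [0.004,0,0,0,0.45],
    [0,0,0,0,0.45],
    [0,0,0,0,0.45],
    [0,0,0,0,0],
    [0,0,0,0,0],
    [0,0,0,0,0],
    [0,0,0,0,0],
    [0,0,0,0,0]
  ]
}}

```text
t: 17.78
tool_pos: [0.4325, 0.3343, 0.0156]
ee_rot: [-0.023, 0.703, 0.022, 0.71]
ft_force: [1.2, -0.5, 1.1]
width: 0.0253
```

```bash
python3 - <<'E'
from h import *
from rig import camera
import cv2
st([.5558,.001,.12])
c=camera("scene")[270:360,250:340][:,:,::-1]
cv2.imwrite("pics/regrip.png",cv2.resize(c,(600,600),interpolation=cv2.INTER_CUBIC))
E
```

```text
t 17.78 pos [0.4325 0.3343 0.0156] psi 93.63 down [ 0.01  -0.002 -1.   ] F [ 1.2 -0.5  1.1] Mz 0.01 w 0.0253 j [ 0.559  0.19   1.644 -0.007  1.3   -1.073]
tool shift [-0.1025 -0.3407  0.103 ]
```

View pics/regrip.png

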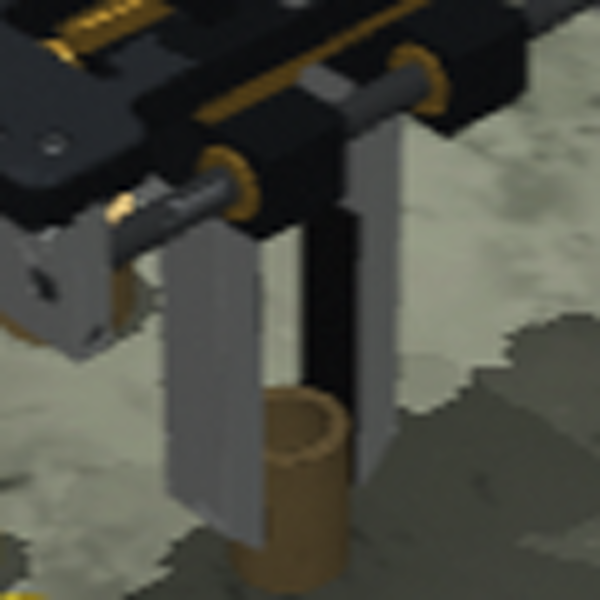

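Regrip is centred and deep. The robot-frame bush position (0.4325, 0.3343), combined with the camera offsets from bush to nest (which agree within 1 mm), puts the nest at ≈ (0.5552, 0.0037). Carrying over.

Call:
{"op": "step_arm", "data": {
  "commands": [
    [-0.02,0,0,0,0],
    [-0.035,0,0,0,0],
    [-0.035,0,0,0,0],
    [-0.015,0,0,0,0],
    [0,-0.02,0.006,0,0],
    [0,-0.0375,0.0113,0,0],
    [0,-0.0375,0.0113,0,0],
    [0,-0.0375,0.0113,0,0],
    [0,-0.0375,0.0113,0,0],
    [0,-0.0375,0.0113,0,0],
    [0,-0.0375,0.0113,0,0],
    [0,-0.0375,0.0113,0,0],
    [0,-0.0375,0.0113,0,0],
    [0,-0.0177,0.0051,0,0],
    [0,0,0,0,0],
    [0,0,0,0,0],
    [0,0,0,0,0],
    [0,0,0,0,0]
  ]
}}

```text
t: 19.33
tool_pos: [0.5535, 0.0053, 0.1221]
ee_rot: [-0.024, 0.704, 0.022, 0.71]
ft_force: [0.3, 0.8, -1.9]
width: 0.0257
```

```bash
python3 - <<'E'
from h import *
from rig import camera
import cv2
st([.5552,.0037,.075])
a=cv2.resize(camera("scene")[150:280,325:495][:,:,::-1],None,fx=4.5,fy=4.5,interpolation=cv2.INTER_CUBIC)
cv2.imwrite("pics/over_s.png",a)
b=cv2.resize(camera("top")[145:315,380:570][:,:,::-1],None,fx=3.5,fy=3.5,interpolation=cv2.INTER_CUBIC)
cv2.imwrite("pics/over_t.png",b)
E
```

```text
t 19.33 pos [0.5535 0.0053 0.1221] psi 93.73 down [ 0.009 -0.002 -1.   ] F [ 0.3  0.8 -1.9] Mz -0.02 w 0.0257 j [-9.200e-02  1.190e-01  1.502e+00 -1.000e-03  1.511e+00 -1.728e+00]
tool shift [ 0.0471 -0.0016  0.0012]
```

View pics/over_s.png

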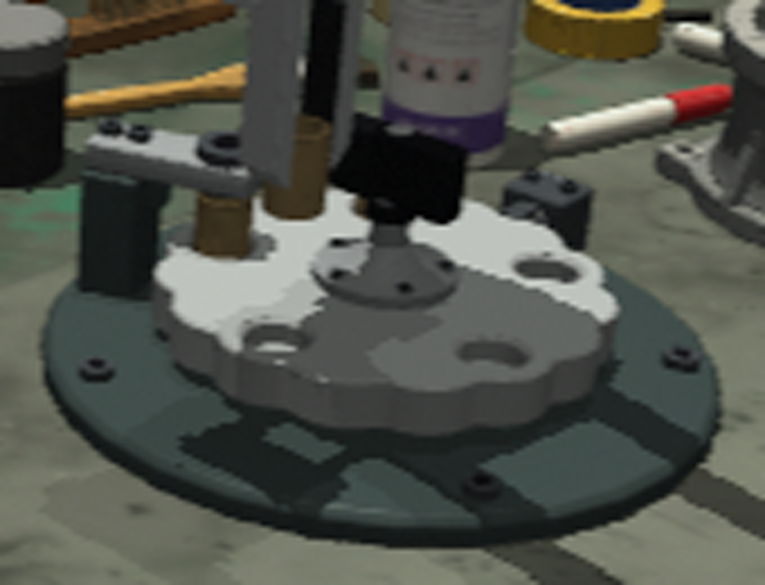

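Call:
{"op": "step_arm", "data": {
  "commands": [
    [0.02,-0.0016,0.0012,0,0],
    [0.02,0,0,0,0],
    [0.009,0,0,0,0],
    [0,0,0,0,0],
    [0,0,0,0,0],
    [0,0,0,0,0]
  ]
}}

```text
t: 19.93
tool_pos: [0.5564, 0.0026, 0.0745]
ee_rot: [-0.024, 0.703, 0.022, 0.711]
ft_force: [0.5, 0.1, -0.3]
width: 0.0255
```

```bash
python3 - <<'E'
from h import *
from rig import camera
import cv2
st([.5552,.0037,.075])
a=cv2.resize(camera("scene")[180:260,350:450][:,:,::-1],None,fx=7,fy=7,interpolation=cv2.INTER_CUBIC)
cv2.imwrite("pics/low_s.png",a)
for z in (.057,.046):print(proj("scene",[.5552,.0037,z]))
E
```

```text
t 19.93 pos [0.5564 0.0026 0.0745] psi 93.67 down [ 0.012 -0.002 -1.   ] F [ 0.5  0.1 -0.3] Mz -0.05 w 0.0255 j [-9.700e-02  1.550e-01  1.559e+00 -1.000e-03  1.416e+00 -1.731e+00]
tool shift [-0.0005  0.0012 -0.0012]
[386.82025184 218.9354879 ]
[386.35309671 224.1294821 ]
```

View pics/low_s.png

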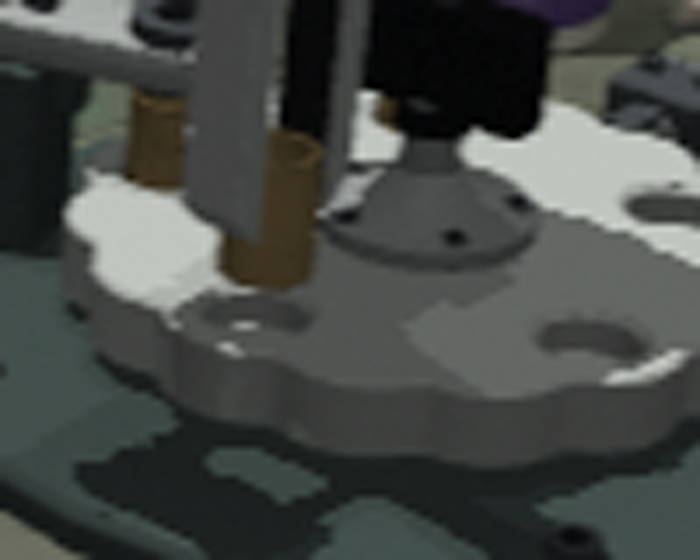

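```bash
python3 - <<'E'
from h import *
n=np.array([.5552,.0037,.0589]);print(proj("scene",n),proj("scene",[.5564,.0026,.0589]), proj("scene",[.5552,.0037,.046]))
print("bush bottom",atz("scene",387.9,217.9,.0589)[:2],"nest",atz("scene",386.6,223.9,.046)[:2],atz("scene",386.0,224.5,.046)[:2])
E
cat > /dev/null; python3 - <<'E'
import cv2
im=cv2.imread("pics/low_s.png")
cv2.imwrite("pics/low_s2.png",cv2.resize(cv2.convertScaleAbs(im[120:370,150:370],alpha=1.6,beta=20),None,fx=2.4,fy=2.4,interpolation=cv2.INTER_CUBIC))
E
```

```text
[386.90145031 218.03269493] [386.81738052 217.63993582] [386.35309671 224.1294821 ]
bush bottom [0.5543656  0.00184171] nest [0.55553207 0.00263837] [0.55460973 0.00534424]
```

View pics/low_s2.png

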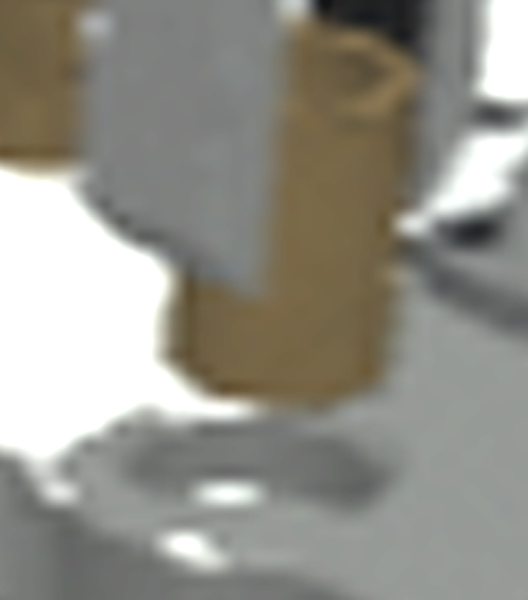

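Call:
{"op": "step_arm", "data": {
  "commands": [
    [0.006,0.0016,0,0,0],
    [0.006,0,0,0,0],
    [0.002,0,0,0,0],
    [0.002,0,0,0,0],
    [0,0,0,0,0],
    [0,0,0,0,0]
  ]
}}

```text
t: 20.48
tool_pos: [0.5572, 0.0029, 0.0573]
ee_rot: [-0.024, 0.702, 0.021, 0.711]
ft_force: [5.0, -2.5, -2.9]
width: 0.025
```

```bash
python3 - <<'E'
from h import *
st([.5555,.004,.0496])
E
```

```text
t 20.48 pos [0.5572 0.0029 0.0573] psi 93.62 down [ 0.013 -0.004 -1.   ] F [ 5.  -2.5 -2.9] Mz -0.00 w 0.0250 j [-0.095  0.169  1.579 -0.003  1.38  -1.728]
tool shift [ 0.0076  0.0012 -0.0017]
```

Bush bottom is about 42 mm high, so it's inside the chamfer with a small side force of +5 N in x and -2.5 N in y. I'll give way that way and keep lowering.

Call:
{"op": "step_arm", "data": {
  "commands": [
    [0,-0.0008,0.001,0,0],
    [0.002,0,0,0,0],
    [0,0,0,0,0],
    [0,0,0,0,0]
  ]
}}

```text
t: 20.82
tool_pos: [0.5575, 0.0028, 0.0565]
ee_rot: [-0.024, 0.703, 0.021, 0.711]
ft_force: [1.0, -0.6, 5.2]
width: 0.0255
```

```bash
python3 - <<'E'
from h import *
st([.5555,.004,.0496])
E
```

```text
t 20.82 pos [0.5575 0.0028 0.0565] psi 93.64 down [ 0.011 -0.003 -1.   ] F [ 1.  -0.6  5.2] Mz -0.01 w 0.0255 j [-0.096  0.172  1.578 -0.002  1.381 -1.73 ]
tool shift [ 0.0069  0.0014 -0.002 ]
```

Call:
{"op": "step_arm", "data": {
  "commands": [
    [0.0015,0,0,0,0],
    [0.0015,0,0,0,0],
    [0,0,0,0,0],
    [0,0,0,0,0]
  ]
}}

```text
t: 21.15
tool_pos: [0.5579, 0.0029, 0.056]
ee_rot: [-0.024, 0.702, 0.021, 0.711]
ft_force: [-3.2, -1.2, 14.7]
width: 0.0257
```

```bash
python3 - <<'E'
from h import *
from rig import camera
import cv2
st([.5555,.004,.0496])
a=cv2.resize(camera("scene")[180:260,350:450][:,:,::-1],None,fx=7,fy=7,interpolation=cv2.INTER_CUBIC)
cv2.imwrite("pics/ins1.png",cv2.resize(cv2.convertScaleAbs(a[120:370,150:370],alpha=1.6,beta=20),None,fx=2.4,fy=2.4,interpolation=cv2.INTER_CUBIC))
E
```

```text
t 21.15 pos [0.5579 0.0029 0.056 ] psi 93.64 down [ 0.013 -0.003 -1.   ] F [-3.2 -1.2 14.7] Mz -0.07 w 0.0257 j [-0.095  0.172  1.579 -0.002  1.378 -1.729]
tool shift [ 0.0064  0.0013 -0.0024]
```

View pics/ins1.png

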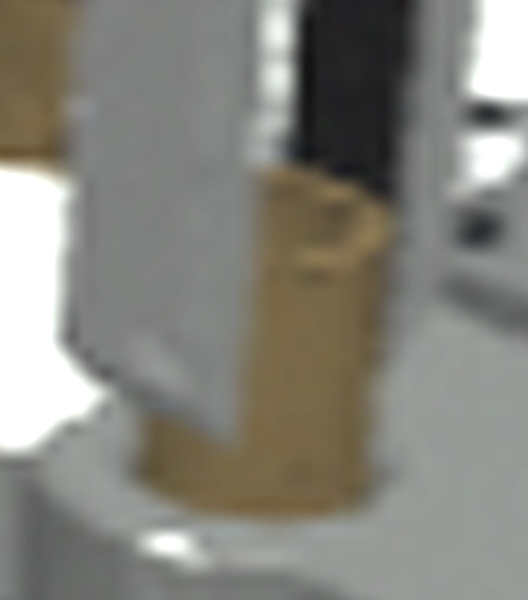

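The bush bottom is about 3 mm below the chamfer by the readings, with 15 N upward. I'll relieve the load, nudge back to the neutral x, and probe down once more.

Call:
{"op": "step_arm", "data": {
  "commands": [
    [-0.002,0,-0.0008,0,0],
    [0,0.0008,-0.0005,0,0],
    [0.0015,0,0,0,0],
    [0.0015,0,0,0,0],
    [0,0,0,0,0],
    [0,0,0,0,0]
  ]
}}

```text
t: 21.7
tool_pos: [0.5579, 0.0029, 0.056]
ee_rot: [-0.024, 0.701, 0.021, 0.712]
ft_force: [-0.5, -2.8, 15.6]
width: 0.0255
```

```bash
python3 - <<'E'
from h import *
st([.5555,.004,.0496])
E
```

```text
t 21.70 pos [0.5579 0.0029 0.056 ] psi 93.63 down [ 0.016 -0.004 -1.   ] F [-0.5 -2.8 15.6] Mz -0.04 w 0.0255 j [-0.095  0.169  1.582 -0.003  1.374 -1.728]
tool shift [ 0.0063  0.0013 -0.0025]
```

The pose no longer follows small sideways commands, so the bush is captured about 5.6 mm deep and is just jamming in the grip. I'll ease off and let it go so it can seat itself.

Call:
{"op": "step_arm", "data": {
  "commands": [
    [-0.002,-0.0005,0.0012,0,0],
    [0,0,0,0,0],
    [0,0,0,0,0.36],
    [0,0,0,0,0.36],
    [0,0,0,0,0.36],
    [0,0,0,0,0.36]
  ]
}}

```text
t: 22.2
tool_pos: [0.5573, 0.0041, 0.0545]
ee_rot: [-0.023, 0.703, 0.022, 0.711]
ft_force: [0.6, 0.1, 7.1]
width: 0.0339
```

```bash
python3 - <<'E'
from h import *
from rig import camera
import cv2
st([.5555,.004,.0496])
a=cv2.resize(camera("scene")[180:260,350:450][:,:,::-1],None,fx=7,fy=7,interpolation=cv2.INTER_CUBIC)
cv2.imwrite("pics/ins2.png",cv2.resize(cv2.convertScaleAbs(a[120:370,150:370],alpha=1.6,beta=20),None,fx=2.4,fy=2.4,interpolation=cv2.INTER_CUBIC))
E
```

```text
t 22.20 pos [0.5573 0.0041 0.0545] psi 93.65 down [ 0.011 -0.001 -1.   ] F [0.6 0.1 7.1] Mz 0.04 w 0.0339 j [-0.094  0.173  1.58   0.     1.377 -1.729]
tool shift [ 0.0049  0.     -0.0018]
```

View pics/ins2.png

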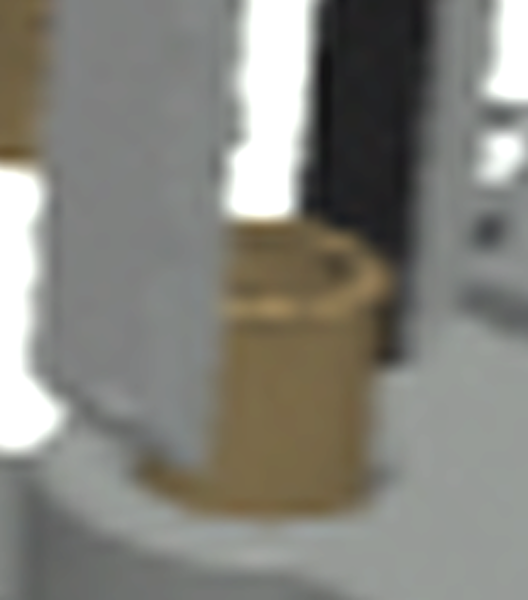

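Released, the bush dropped in: about 25 mm proud, matching a seated bush (24 mm). Rising and moving over the knob.

Call:
{"op": "step_arm", "data": {
  "commands": [
    [-0.01,0,0,0,0.45],
    [-0.03,0,0,0,0.45],
    [-0.04,0,0,0,0.45],
    [-0.04,0,0,0,0.45],
    [0,-0.038,0,0,0.45],
    [0,-0.0387,0,0,0.45],
    [0,0,0,0,0.45],
    [0,0,0,0,0.45],
    [0,0,0,0,0.45]
  ]
}}

```text
t: 23.0
tool_pos: [0.5594, -0.0722, 0.1723]
ee_rot: [-0.022, 0.705, 0.022, 0.709]
ft_force: [0.8, 1.1, -0.0]
width: 0.0421
```

```bash
python3 - <<'E'
from h import *
from rig import camera
import cv2
st([.562,-.0725,.09])
a=cv2.resize(camera("scene")[150:280,325:495][:,:,::-1],None,fx=4.5,fy=4.5,interpolation=cv2.INTER_CUBIC)
cv2.imwrite("pics/kn_s.png",a)
E
```

```text
t 23.00 pos [ 0.5594 -0.0722  0.1723] psi 93.61 down [ 0.006 -0.    -1.   ] F [ 0.8  1.1 -0. ] Mz -0.09 w 0.0421 j [-2.300e-01  1.220e-01  1.398e+00  1.000e-03  1.615e+00 -1.864e+00]
tool shift [ 0.0823 -0.0004  0.0021]
```

View pics/kn_s.png

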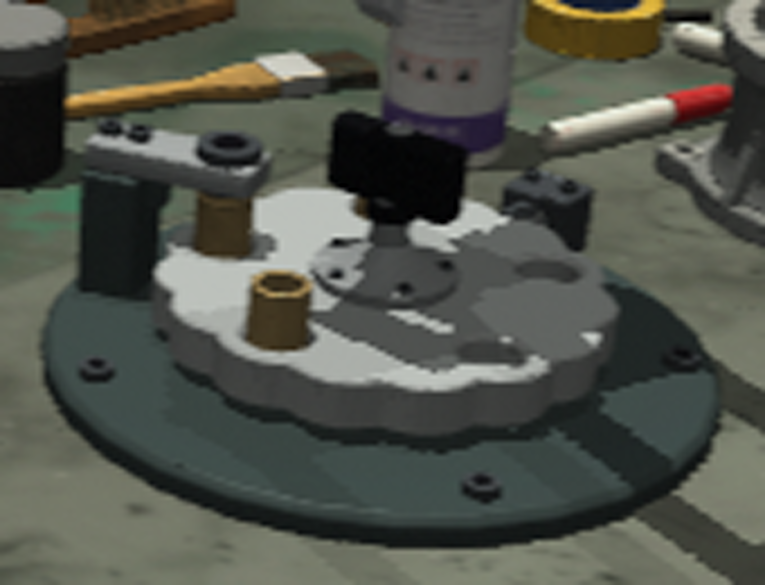

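The bush stands upright and seated at (280,310), like the finished ones. Now down onto the knob and grip.

Call:
{"op": "step_arm", "data": {
  "commands": [
    [0.03,0,0.002,0,0.45],
    [0.03,0,0,0,0.45],
    [0.018,0,0,0,0.45],
    [0.008,0,0,0,0.45],
    [0,0,0,0,0.45],
    [0,0,0,0,0.45],
    [0,0,0,0,0],
    [0,0,0,0,0],
    [0,0,0,0,0],
    [0,0,0,0,0],
    [0,0,0,0,0],
    [0,0,0,0,0]
  ]
}}

```text
t: 24.05
tool_pos: [0.564, -0.074, 0.0887]
ee_rot: [-0.024, 0.703, 0.021, 0.711]
ft_force: [0.2, -4.1, 2.5]
width: 0.0158
```

```bash
python3 - <<'E'
from h import *
from rig import camera
import cv2
st([.562,-.0725,.086])
a=cv2.resize(camera("scene")[150:280,325:495][:,:,::-1],None,fx=4.5,fy=4.5,interpolation=cv2.INTER_CUBIC)
cv2.imwrite("pics/kg_s.png",a)
E
```

```text
t 24.05 pos [ 0.564  -0.074   0.0887] psi 93.62 down [ 0.012 -0.004 -1.   ] F [ 0.2 -4.1  2.5] Mz 0.10 w 0.0158 j [-2.290e-01  1.710e-01  1.512e+00 -1.000e-03  1.447e+00 -1.863e+00]
tool shift [ 0.0027  0.0016 -0.0019]
```

View pics/kg_s.png

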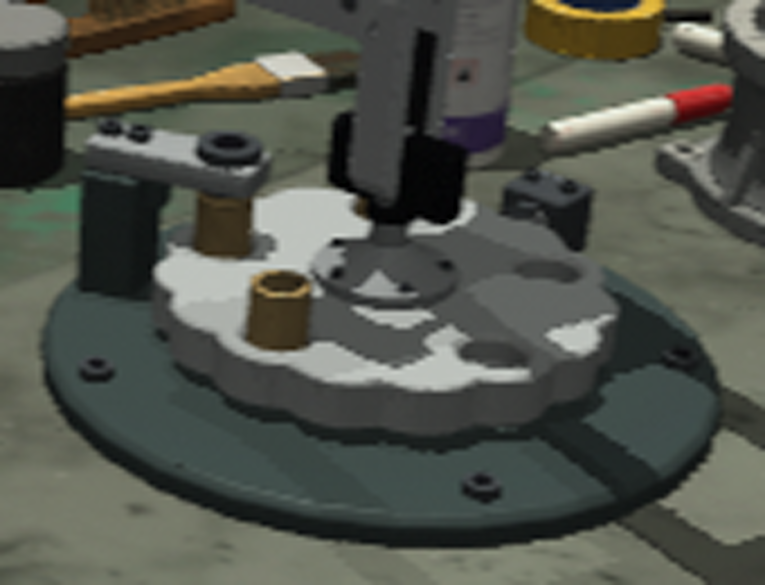

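The knob is gripped (15.8 mm). Relieving the side force, then the first click in 4° rows.

Call:
{"op": "step_arm", "data": {
  "commands": [
    [0,-0.0014,0,0,0],
    [0,0,0,0,0],
    [0,0,0,0.0222,0]
  ]
}}

```text
t: 24.35
tool_pos: [0.5641, -0.074, 0.0887]
ee_rot: [0.001, 0.703, -0.003, 0.711]
ft_force: [3.7, -0.2, 3.6]
width: 0.0165
```

```bash
python3 -c "
from h import *
st()"
```

```text
t 24.35 pos [ 0.5641 -0.074   0.0887] psi 89.67 down [ 0.012 -0.002 -1.   ] F [ 3.7 -0.2  3.6] Mz 0.80 w 0.0165 j [-2.310e-01  1.710e-01  1.511e+00  1.000e-03  1.447e+00 -1.796e+00]
```

Call:
{"op": "step_arm", "data": {
  "commands": [
    [0,0,0,0.0222,0]
  ]
}}

```text
t: 24.43
tool_pos: [0.5646, -0.0739, 0.0888]
ee_rot: [0.027, 0.702, -0.028, 0.711]
ft_force: [1.1, 0.2, 4.5]
width: 0.0171
```

```bash
python3 -c "
from h import *
st()"
```

```text
t 24.43 pos [ 0.5646 -0.0739  0.0888] psi 85.60 down [ 0.013 -0.002 -1.   ] F [1.1 0.2 4.5] Mz 0.91 w 0.0171 j [-2.310e-01  1.710e-01  1.511e+00  1.000e-03  1.446e+00 -1.725e+00]
```

Call:
{"op": "step_arm", "data": {
  "commands": [
    [0,0,0,0.0222,0]
  ]
}}

```text
t: 24.52
tool_pos: [0.5651, -0.0739, 0.0888]
ee_rot: [0.051, 0.7, -0.052, 0.71]
ft_force: [1.0, -0.5, 3.7]
width: 0.0187
```

```bash
python3 -c "
from h import *
st()"
```

```text
t 24.52 pos [ 0.5651 -0.0739  0.0888] psi 81.63 down [ 0.014 -0.002 -1.   ] F [ 1.  -0.5  3.7] Mz 0.99 w 0.0187 j [-2.300e-01  1.710e-01  1.511e+00  1.000e-03  1.445e+00 -1.655e+00]
```

The width is rising (18.7 mm) and the moment is near 1 Nm, so the bar may be cocking in the pads. I'll look before turning on.

```bash
python3 - <<'E'
from h import *
from rig import camera
import cv2
a=cv2.resize(camera("scene")[150:280,325:495][:,:,::-1],None,fx=4.5,fy=4.5,interpolation=cv2.INTER_CUBIC)
cv2.imwrite("pics/t1.png",a)
st()
E
```

```text
t 24.57 pos [ 0.5651 -0.0739  0.0888] psi 81.50 down [ 0.014 -0.002 -1.   ] F [2.6 0.6 3.5] Mz 1.03 w 0.0183 j [-2.300e-01  1.710e-01  1.511e+00  1.000e-03  1.445e+00 -1.653e+00]
```

View pics/t1.png

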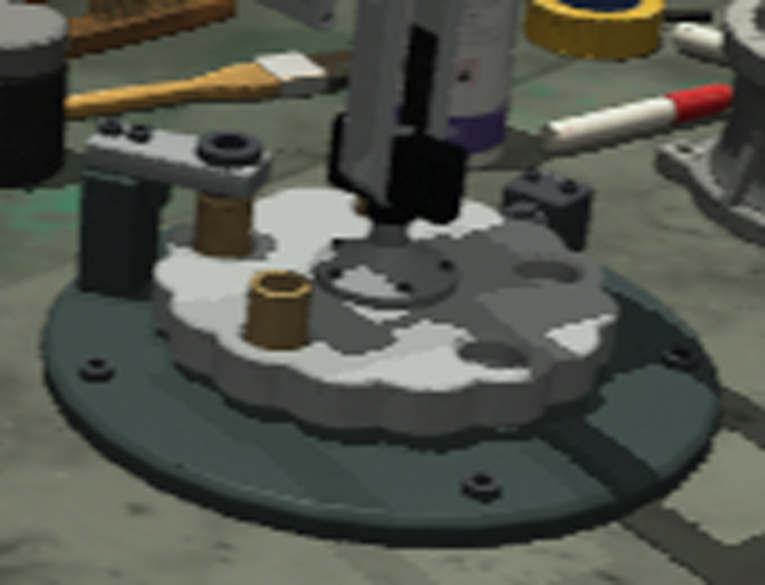

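```bash
python3 - <<'E'
import cv2,numpy as np
a=cv2.imread("pics/kg_s.png");b=cv2.imread("pics/t1.png")
for (x,y,w,h) in ((245,265,70,60),(300,250,60,45),(430,250,60,50),(160,290,80,60),(510,240,80,50)):
    ga=np.float32(cv2.cvtColor(a[y:y+h,x:x+w],6));gb=np.float32(cv2.cvtColor(b[y:y+h,x:x+w],6))
    print((x,y),cv2.phaseCorrelate(ga,gb,cv2.createHanningWindow((w,h),cv2.CV_32F)))
E
```

```text
(245, 265) ((-0.14041886130752346, -0.04315257796218219), 0.9561032003826565)
(300, 250) ((0.16000591640259998, 0.6751956903234415), 0.7557115259876958)
(430, 250) ((-0.10530314653545503, 0.033611948220514165), 0.8184481795628865)
(160, 290) ((-0.025457593391301714, 0.029752119439326208), 1.0014048846562704)
(510, 240) ((0.04492574652487491, 0.12279243349693303), 0.882874145925045)
```

The plate hasn't moved at all; only the bar cocked in the pads. I'll turn a little further and watch the moment.

Call:
{"op": "step_arm", "data": {
  "commands": [
    [0,0,0,0.015,0],
    [0,0,0,0,0]
  ]
}}

```text
t: 24.73
tool_pos: [0.5652, -0.0739, 0.0888]
ee_rot: [0.067, 0.699, -0.067, 0.709]
ft_force: [3.2, 1.1, 4.6]
width: 0.019
```

```bash
python3 - <<'E'
from h import *
from rig import camera
import cv2
st()
a=cv2.resize(camera("scene")[150:280,325:495][:,:,::-1],None,fx=4.5,fy=4.5,interpolation=cv2.INTER_CUBIC)
cv2.imwrite("pics/t2.png",a)
a=cv2.imread("pics/kg_s.png");b=cv2.imread("pics/t2.png")
for (x,y,w,h) in ((245,265,70,60),(510,240,80,50)):
    ga=np.float32(cv2.cvtColor(a[y:y+h,x:x+w],6));gb=np.float32(cv2.cvtColor(b[y:y+h,x:x+w],6))
    print((x,y),cv2.phaseCorrelate(ga,gb,cv2.createHanningWindow((w,h),cv2.CV_32F)))
E
```

```text
t 24.73 pos [ 0.5652 -0.0739  0.0888] psi 79.09 down [ 0.014 -0.002 -1.   ] F [3.2 1.1 4.6] Mz 0.87 w 0.0190 j [-2.300e-01  1.710e-01  1.511e+00  1.000e-03  1.445e+00 -1.611e+00]
(245, 265) ((-0.02768364304597526, 0.05592608857700654), 0.9010151152809461)
(510, 240) ((0.1223566368974005, -0.07244947842513128), 0.8030634565353394)
```

No motion at about 0.9 Nm, which is all a centred grip can transmit (the pads cock on the bar). I'll regrip the bar about 20 mm out from the axis, so the arm's side force adds leverage, and swing it along the arc.

Call:
{"op": "step_arm", "data": {
  "commands": [
    [0,0,0,0,0.3],
    [0,0,0,0,0.3],
    [0,0,0,-0.0395,0.3],
    [0,0,0,-0.0395,0.3],
    [0,0,0,-0.0026,0.3],
    [0,0,0.01,0,0.3],
    [0,0,0.01,0,0.3],
    [0,0,0,0,0.3],
    [0,0,0,0,0],
    [0,0,0,0,0],
    [0,0,0,0,0],
    [0,0,0,0,0]
  ]
}}

```text
t: 25.78
tool_pos: [0.5829, -0.0727, 0.0872]
ee_rot: [-0.023, 0.704, 0.022, 0.71]
ft_force: [0.2, 1.3, -1.3]
width: 0.016
```

```bash
python3 - <<'E'
from h import *
from rig import camera
import cv2
st()
a=cv2.resize(camera("scene")[150:280,325:495][:,:,::-1],None,fx=4.5,fy=4.5,interpolation=cv2.INTER_CUBIC)
cv2.imwrite("pics/k2.png",a)
E
```

```text
t 25.78 pos [ 0.5829 -0.0727  0.0872] psi 93.63 down [ 0.009 -0.001 -1.   ] F [ 0.2  1.3 -1.3] Mz 0.12 w 0.0160 j [-2.210e-01  2.140e-01  1.464e+00  1.000e-03  1.455e+00 -1.855e+00]
```

View pics/k2.png

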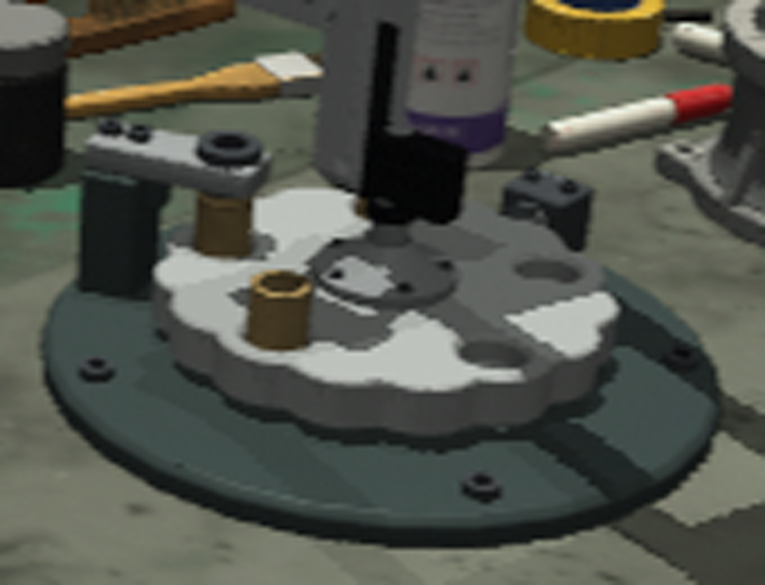

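Call:
{"op": "step_arm", "data": {
  "commands": [
    [0,-0.0014,0,0.0222,0],
    [0,-0.0014,0,0.0222,0]
  ]
}}

```text
t: 26.0
tool_pos: [0.5822, -0.0728, 0.0873]
ee_rot: [0.028, 0.704, -0.026, 0.709]
ft_force: [-1.4, 8.8, 0.2]
width: 0.0173
```

```bash
python3 -c "
from h import *
st()"
```

```text
t 26.00 pos [ 0.5822 -0.0728  0.0873] psi 85.62 down [ 0.007  0.004 -1.   ] F [-1.4  8.8  0.2] Mz 0.83 w 0.0173 j [-0.224  0.215  1.463  0.005  1.458 -1.719]
```

Call:
{"op": "step_arm", "data": {
  "commands": [
    [0,-0.0015,0,0.0222,0],
    [0,-0.0015,0,0.0111,0]
  ]
}}

```text
t: 26.17
tool_pos: [0.5812, -0.0729, 0.0873]
ee_rot: [0.067, 0.703, -0.06, 0.706]
ft_force: [-2.4, 15.4, 1.3]
width: 0.0192
```

```bash
python3 -c "
from h import *
st()"
```

```text
t 26.17 pos [ 0.5812 -0.0729  0.0873] psi 79.74 down [ 0.005  0.009 -1.   ] F [-2.4 15.4  1.3] Mz 0.94 w 0.0192 j [-0.227  0.214  1.464  0.01   1.461 -1.62 ]
```

Still stuck with about 1.25 Nm about the axis. Adding side push in small steps.

Call:
{"op": "step_arm", "data": {
  "commands": [
    [0,-0.002,0,0,0],
    [0,-0.002,0,0,0]
  ]
}}

```text
t: 26.33
tool_pos: [0.582, -0.0762, 0.0871]
ee_rot: [0.066, 0.701, -0.059, 0.707]
ft_force: [3.4, 13.1, -2.3]
width: 0.0166
```

```bash
python3 - <<'E'
from h import *
from rig import camera
import cv2
st()
a=cv2.resize(camera("scene")[150:280,325:495][:,:,::-1],None,fx=4.5,fy=4.5,interpolation=cv2.INTER_CUBIC)
cv2.imwrite("pics/t3.png",a)
a=cv2.imread("pics/k2.png");b=cv2.imread("pics/t3.png")
for (x,y,w,h) in ((245,265,70,60),(510,240,80,50)):
    ga=np.float32(cv2.cvtColor(a[y:y+h,x:x+w],6));gb=np.float32(cv2.cvtColor(b[y:y+h,x:x+w],6))
    print((x,y),cv2.phaseCorrelate(ga,gb,cv2.createHanningWindow((w,h),cv2.CV_32F)))
cv2.imwrite("pics/t3top.png",cv2.resize(camera("top")[145:315,380:570][:,:,::-1],None,fx=3.5,fy=3.5,interpolation=cv2.INTER_CUBIC))
E
```

```text
t 26.33 pos [ 0.582  -0.0762  0.0871] psi 79.83 down [ 0.009  0.01  -1.   ] F [ 3.4 13.1 -2.3] Mz 0.10 w 0.0166 j [-0.234  0.214  1.464  0.012  1.457 -1.628]
(245, 265) ((-0.4257605321903526, -0.5643973009647354), -0.05012854194199597)
(510, 240) ((0.13508679394900014, 0.14084164813613498), 0.39134888696670533)
```

View pics/t3.png

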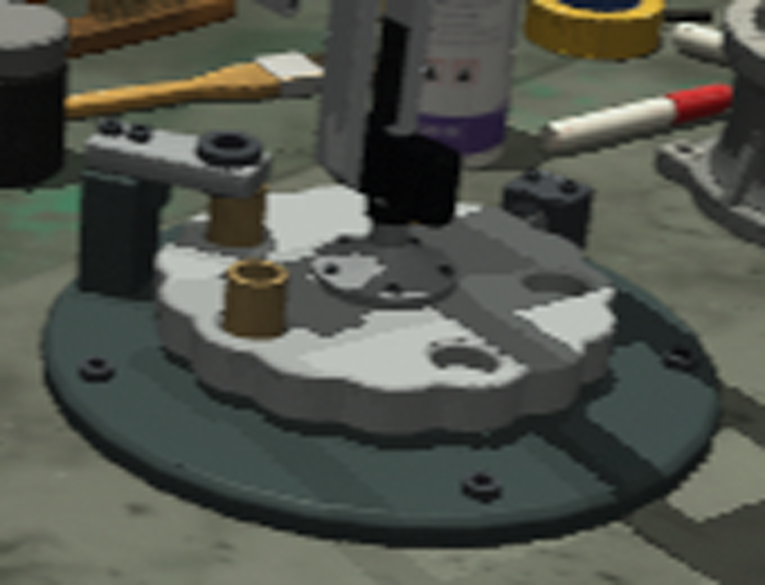

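View pics/t3top.png

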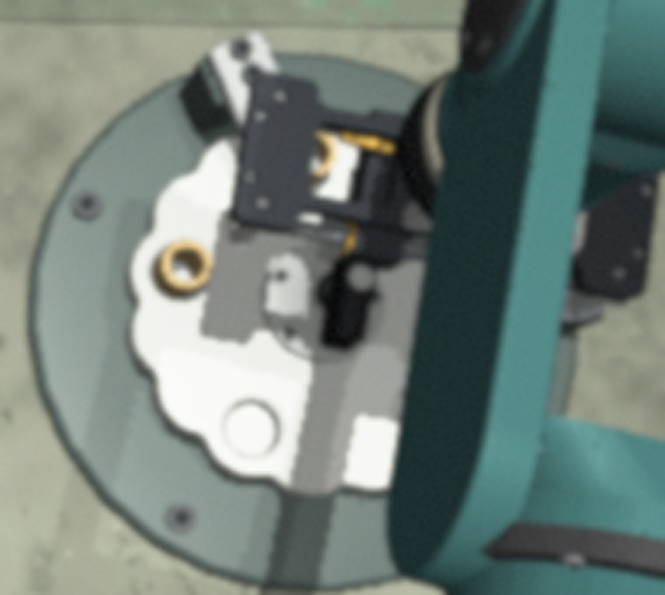

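It broke loose: the plate is about 13° round, halfway to the first click. Turning the remaining 10° to let it fall into click 1.

Call:
{"op": "step_arm", "data": {
  "commands": [
    [0,0,0,0.0222,0],
    [0,0,0,0.0222,0],
    [0,0,0,0.0111,0],
    [0,0,0,0,0]
  ]
}}

```text
t: 26.77
tool_pos: [0.5819, -0.0812, 0.0871]
ee_rot: [0.125, 0.693, -0.124, 0.699]
ft_force: [-0.0, 4.7, -2.6]
width: 0.0153
```

```bash
cat >> h.py <<'E'
def pic(n):
    from rig import camera
    import cv2
    cv2.imwrite("pics/%s.png"%n,cv2.resize(camera("scene")[150:280,325:495][:,:,::-1],None,fx=4.5,fy=4.5,interpolation=cv2.INTER_CUBIC))
def plate_psi():
    pass
E
python3 -c "
from h import *
st();pic('c1')"
```

```text
t 26.77 pos [ 0.5819 -0.0812  0.0871] psi 69.70 down [ 0.009  0.001 -1.   ] F [-0.   4.7 -2.6] Mz 0.27 w 0.0153 j [-0.237  0.215  1.463  0.003  1.455 -1.453]
```

View pics/c1.png

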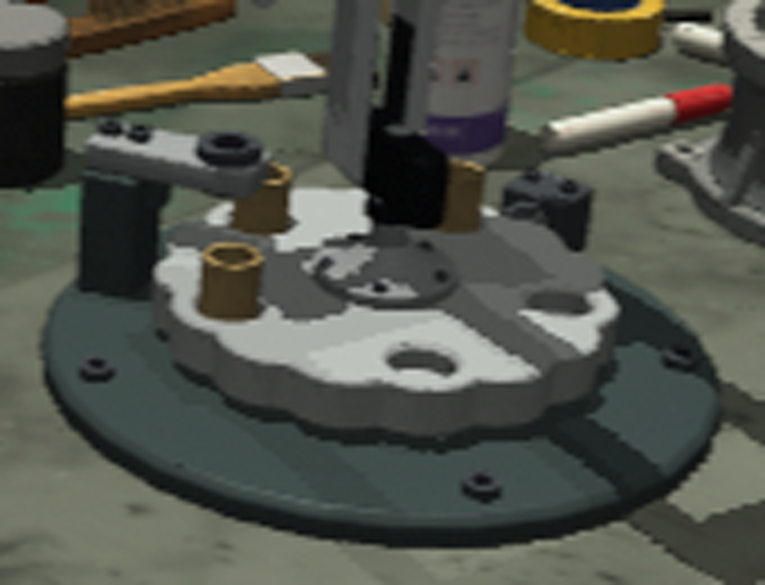

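```bash
python3 - <<'E'
from h import *
ax=np.array([.5594,-.0715])
for n,u,v in (("start",281,281),("c1",233,253)):
    p=atz("scene",325+u/4.5-.39,150+v/4.5-.39,.070)[:2]-ax; print(n,np.hypot(*p),np.degrees(np.arctan2(p[1],p[0])))
E
```

```text
start 0.07357492413666819 91.48656675853886
c1 0.07510782711327241 67.03742027166383
```

Click 1: the plate is 24.5° round by the bush's picture position and the tool is at 69.7°. Same recipe for click 2.

Call:
{"op": "step_arm", "data": {
  "commands": [
    [0,-0.0015,0,0.0222,0],
    [0,-0.0015,0,0.0222,0],
    [0,-0.0015,0,0.0222,0],
    [0,-0.0015,0,0,0]
  ]
}}

```text
t: 27.15
tool_pos: [0.5799, -0.0828, 0.0872]
ee_rot: [0.2, 0.677, -0.193, 0.682]
ft_force: [4.2, 10.6, -5.4]
width: 0.017
```

```bash
python3 -c "
from h import *
st()"
```

```text
t 27.15 pos [ 0.5799 -0.0828  0.0872] psi 57.79 down [ 0.01   0.007 -1.   ] F [ 4.2 10.6 -5.4] Mz 0.19 w 0.0170 j [-0.244  0.211  1.468  0.009  1.455 -1.254]
```

Call:
{"op": "step_arm", "data": {
  "commands": [
    [0,0,0,0.0222,0],
    [0,0,0,0.0222,0],
    [0,-0.001,0,0.0222,0],
    [0,0,0,0,0],
    [0,0,0,0,0]
  ]
}}

```text
t: 27.57
tool_pos: [0.5772, -0.0883, 0.0872]
ee_rot: [0.267, 0.653, -0.266, 0.657]
ft_force: [-3.8, 4.7, -1.5]
width: 0.0159
```

```bash
python3 -c "
from h import *
st();pic('c2')"
```

```text
t 27.57 pos [ 0.5772 -0.0883  0.0872] psi 45.78 down [ 0.005 -0.001 -1.   ] F [-3.8  4.7 -1.5] Mz 0.11 w 0.0159 j [-0.249  0.209  1.47   0.     1.457 -1.048]
```

View pics/c2.png

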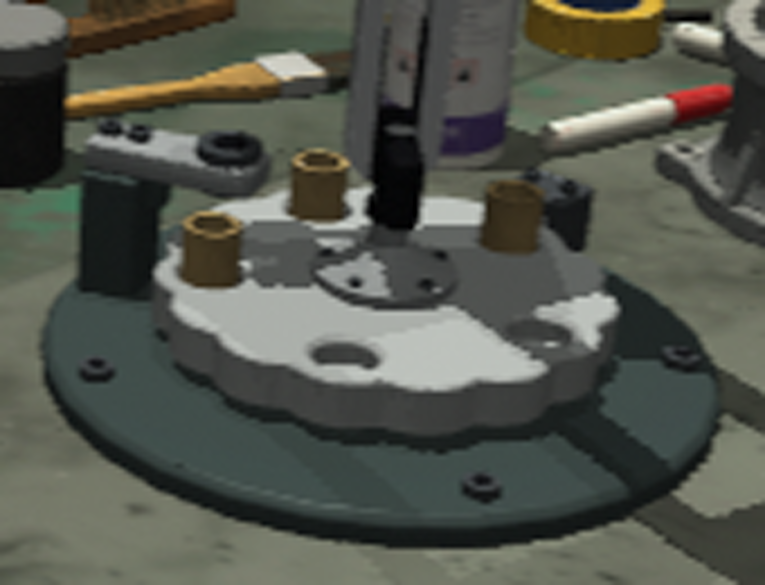

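```bash
python3 - <<'E'
from h import *
ax=np.array([.5594,-.0715])
p=atz("scene",325+211/4.5-.39,150+222/4.5-.39,.070)[:2]-ax; print(np.hypot(*p),np.degrees(np.arctan2(p[1],p[0])))
E
```

```text
0.0781066122324869 43.29699776796095
```

Call:
{"op": "step_arm", "data": {
  "commands": [
    [0,-0.0015,0,0.0222,0],
    [0,-0.0015,0,0.0222,0],
    [0,-0.0015,0,0.0222,0],
    [0,-0.0015,0,0,0]
  ]
}}

```text
t: 27.95
tool_pos: [0.574, -0.0914, 0.0872]
ee_rot: [0.336, 0.621, -0.332, 0.626]
ft_force: [5.0, 8.6, -3.9]
width: 0.0159
```

```bash
python3 -c "
from h import *
st()"
```

```text
t 27.95 pos [ 0.574  -0.0914  0.0872] psi 33.66 down [ 0.009  0.001 -1.   ] F [ 5.   8.6 -3.9] Mz -0.02 w 0.0159 j [-0.257  0.201  1.479  0.003  1.453 -0.845]
```

Click 2 is confirmed (48.2° by picture). The plate is now half way to click 3. Finishing to 21.7°.

Call:
{"op": "step_arm", "data": {
  "commands": [
    [0,0,0,0.0222,0],
    [0,0,0,0.0222,0],
    [0,-0.001,0,0.0222,0],
    [0,0,0,0,0],
    [0,0,0,0,0]
  ]
}}

```text
t: 28.37
tool_pos: [0.5702, -0.0933, 0.0872]
ee_rot: [0.396, 0.585, -0.396, 0.587]
ft_force: [-8.2, 2.7, 4.0]
width: 0.0157
```

```bash
python3 -c "
from h import *
st();pic('c3')"
```

```text
t 28.37 pos [ 0.5702 -0.0933  0.0872] psi 21.85 down [ 0.002 -0.002 -1.   ] F [-8.2  2.7  4. ] Mz 0.12 w 0.0157 j [-0.259  0.198  1.482 -0.002  1.458 -0.641]
```

View pics/c3.png

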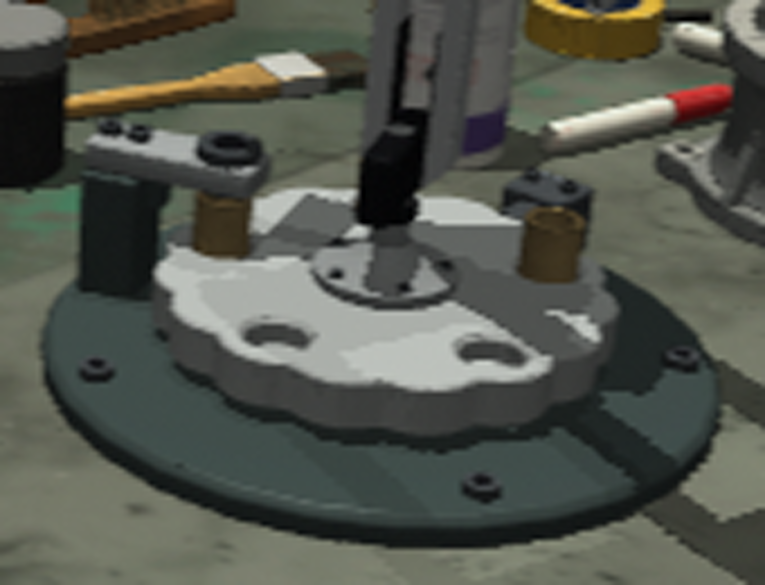

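```bash
python3 - <<'E'
import cv2,numpy as np
s=cv2.imread("pics/scene0.png")
a=cv2.resize(s[150:280,325:495],None,fx=4.5,fy=4.5,interpolation=cv2.INTER_CUBIC);b=cv2.imread("pics/c3.png")
for (x,y,w,h) in ((225,305,100,60),(450,325,85,55),(150,270,80,90),(300,380,200,50),(500,300,120,80)):
    f=lambda i:cv2.Canny(i[y:y+h,x:x+w],40,120).astype(np.float32)
    print((x,y),cv2.phaseCorrelate(cv2.GaussianBlur(f(a),(0,0),2),cv2.GaussianBlur(f(b),(0,0),2),cv2.createHanningWindow((w,h),cv2.CV_32F)))
cv2.imwrite("pics/cmp.png",np.vstack([a[240:450,130:630],b[240:450,130:630]]))
E
```

```text
(225, 305) ((-0.05261608850030086, -0.43349460703207043), 0.7229820636113484)
(450, 325) ((0.32640756313028163, -0.018225505353033356), 0.8555185099001285)
(150, 270) ((0.18014327936153052, 0.11672476800946185), 0.8598130165206062)
(300, 380) ((0.19201709003986878, 0.10059961814270224), 0.7279603958129883)
(500, 300) ((-0.25074509292708314, -0.45642451108193427), 0.2424584533770879)
```

View pics/cmp.png

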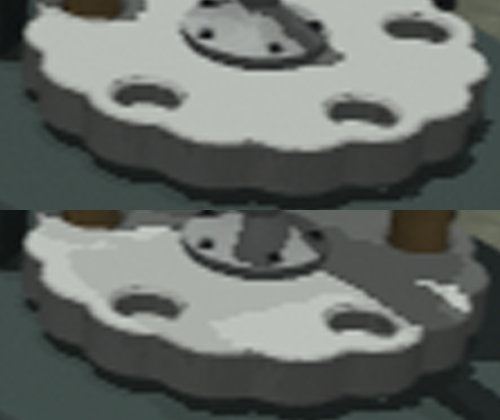

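The plate pattern matches the start picture within 0.5 enlarged pixel at 72°, so it's on the detent. One idle row to check stability, then I hand in.

Call:
{"op": "step_arm", "data": {
  "commands": [
    [0,0,0,0,0],
    [0,0,0,0,0]
  ]
}}

```text
t: 28.58
tool_pos: [0.5702, -0.0933, 0.0872]
ee_rot: [0.396, 0.585, -0.396, 0.587]
ft_force: [-8.6, 3.0, 2.3]
width: 0.0158
```

```bash
python3 -c "
from h import *
from rig import env
st(); print(env.job_done())"
```

```text
t 28.58 pos [ 0.5702 -0.0933  0.0872] psi 21.86 down [ 0.002 -0.002 -1.   ] F [-8.6  3.   2.3] Mz 0.12 w 0.0158 j [-0.259  0.198  1.482 -0.002  1.458 -0.641]
the job is handed in; nothing more can be done
None
```

The slim bronze bush is seated in the loading nest and now sits under the guide. I turned the knob three clicks clockwise and handed in at 28.6 s with the gripper still closed on it. No verdict was reported.

**Last checks**
- **Bush:** after release it dropped in and stood upright, about 25 mm proud (24 mm expected).
- **Turn:** the tool ended at 21.9°, against 21.6° expected. The plate's outline in the scene picture matches the start picture to within about 0.5 enlarged pixel, so it is on the third detent.
- **Grip:** closed at 15.8 mm with about 9 N of side force, and steady over the last two readings.

**What went wrong or disagreed**
- **Tool tilt:** an early tool turn ran joint 6 to the end of its range and tilted the tool by 4.8°. I undid this before touching anything.
- **First bush grip:** it was off-centre, so I set the bush down and regripped it.
- **Bush jamming:** the bush jammed about 6 mm into the nest, with up to 16 N upward, and seated itself when let go.
- **Knob resistance:** the first click took about 1.3 Nm to break loose, against the stated 0.4 Nm. The centred grip only cocked on the bar, so I released it, turned the open gripper back and regripped about 20 mm out. The plate did not move backward in the pictures I took.

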